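# Load the loose tins into the lidded tub

## Robot

A 6-joint arm with a two-finger parallel gripper is mounted at the origin on a cart in front of the work surface, level with it; the furniture and walls round the work are solid. World frame = base frame: x ahead of the robot, y to its left, z up, the work surface at z = 0. Lengths are in m, angles in rad, forces in N, time in s.
With the tool pointing down it reaches from about 0.375 to 0.9 m from the base axis. Payload 3.1 kg.
Tool frame: the origin (TCP) lies midway between the tips of the shut fingers; the grasp point (between the pads) lies 19 mm behind it (manip.hold_point_z is the distance from the TCP to the grasp point, in m); x points along the fingers, y is the direction in which the jaws open and shut, and the axes are right-handed (so a half turn about x gives the same grasp; the last joint's range is limited). The gripper opens to 85 mm and grips with 20 to 120 N. Pads are 22 mm wide; open, the fingers measure 114 mm over their backs; the gripper's body (76 mm by 85 mm) begins 54 mm behind the grasp point. The pads swing forward as they close: fully open they stand 13 mm farther back than shut.
Start: joints at [-1.31, 0.527, 1.433, -0, 1.181, -0.178], TCP at [0.266, -0.565, 0.206] pointing down, gripper open.
Joint ranges: [-3.08, 3.08], [-0.75, 2.2], [0.22, 2.44], [-1.43, 4.57], [0, 2.65], [-2.85, 2.85]. Speed limits (rad/s): [2.79, 2.79, 3.14, 3.14, 3.14, 3.14].

## Interface

Orientations are given as a unit quaternion [x, y, z, w].
In Python, from station import manip, snapshot gives the robot as it stands.
- The arm moves only by the tool play_rows, never from a script. Its argument "series" is a list of rows, each a list of 4 numbers: the shift along the tool's x, y, z in m, then the turn about the tool's x in degrees. In form: [[tx, ty, tz, spin], ...]. A call has 1 to 20 rows; each row is the pose to reach, as a shift and turn from the pose measured when the call began, along the tool's axes at that moment; what a row does not reach only later rows make up. A row lasts 1/10 s, in which the tool goes at most 50 mm and 8.59 degrees, less where a joint would pass 70% of its speed; a pose out of reach is approached as far as the arm can. A call with a gripper value outside its range is refused whole. "claw" is the opening in per cent of the stroke, from 0 (shut) to 100 (fully open), set as the call begins (left out, the last holds). The fingers move at their own pace and stop on an object; "force" is the grip in N (left out, the last holds). Time passes only in rows, so rows that repeat a pose let the fingers close. It gives the time, the measured TCP pose, the force and the opening at its end, in the units of the state.
- manip.sense(): the state, without advancing time (a new reading comes with each control period).
- snapshot(name): name is "scene" or "top"; returns a dict with "image" (400x640x3 uint8, blue, green, red), "depth" (400x640 float32, m along the optical axis (not along the pixel's ray), 0 where there is no reading), "fov_y" (degrees; the focal length in pixels is half the picture's height over the tangent of half this angle, whatever the lens; pixels are square), "cx", "cy" (the principal point, pixels), "R" (3x3) and "t" (3): a world point X has camera coordinates R X + t. Camera axes: x right, y down, z forward; pixel columns grow to the right and rows downward; lengths in m; the calibration is good to about 2 mm. A picture is of the moment at which its call begins.
- manip.sign_off(): hands the job in, once; it reports no verdict.
The state is a dict: "t": time; "q": joint angles; "qd": joint speeds; "tau": joint torques, N m; "tcp_pos": TCP position; "tool_rot": TCP orientation; "force": force on the tool from outside, world axes, zero at the start; "ft_torque": the same for the moment, N m; "finger_gap": opening from 0.0 (shut) to 1.0 (fully open).
Only numpy, scipy, OpenCV 4.12 (cv2) and the standard library are available. Lean on these libraries where they do the work, as an engineer would, in place of code of your own. Each camera call takes 0.05 s, during which the arm holds its last target.

## Task

Tip the tub's lid up by its black pull, the opposite edge still resting on the tub, lift it off and lay it flat on the table. Then set every closed gold tin that stands in front of the robot, to the right of the tub, inside it, gently, flat and side by side on the pile of pads, whose height you do not know; do not press the tins down hard. Last, put the lid back so that it sits properly on the rim, and leave the open tin and the spoon where they are.

Things in the scene. Friction and masses are not known exactly. Their poses are not given: they have to be found in the camera images.
- tub: Fixed open steel tub. Origin on the table under its centre; x along it (roughly away from the robot), y across (roughly left), z up. Over the rim 264 x 178 mm, inside 236 x 150 mm; flat rim 70 mm above the table, 14 mm wide. A flat pile of card pads, 222 x 138 mm, is centred in it, its top anywhere from 8 to 38 mm above the table; pressed, it gives 1 mm per 5 N, 6 mm at most.
- tub_rear (a point): Middle of the tub's left-hand (+y) long rim, at the height of the rim's top.
- lid: The tub's loose lid, resting on the rim: white plate 262 x 176 x 4 mm, 0.11 to 0.17 kg. Four small feet 5 mm high under its corners fit inside the tub's walls with 7 mm to spare all round. Origin at its centre at the bottom of the feet; x along its length, y across, z up. On the table it stands on its feet; seated, its plate rests on the rim.
- lid_centre (a point): Centre of the upper face of the lid's plate (74 mm above the table when the lid is seated, 9 mm when it lies on the table). Same axes as the lid.
- lid_pull (a point): Centre of the lid's only grip: a black upright pull standing on the plate in the middle of its right-hand (-y) long edge, 68 mm from the lid's centre line; 14 mm thick along the lid's x, 26 mm along y, 30 mm tall (its top 15 mm above this point, the plate 15 mm below). Taken with the fingers closing along the lid's x.
- lid_rear (a point): Middle of the lid's left-hand (+y) long edge, on the underside of the plate; it lies 87 mm from the lid's centre line, opposite the pull.
- tin_a_mid (a point): Centre of a loose closed gold-coloured round tin, 66 mm across and 22 mm high, 62 g (this point is 11 mm above its underside; z up). Three or four such tins stand on the table to the right of the tub; all are alike. Four fit in the tub only in two rows of two.
- tin_b_mid (a point): Centre of a loose closed gold-coloured round tin, 66 mm across and 22 mm high, 62 g (this point is 11 mm above its underside; z up). Three or four such tins stand on the table to the right of the tub; all are alike. Four fit in the tub only in two rows of two.
- tin_c_mid (a point): Centre of a loose closed gold-coloured round tin, 66 mm across and 22 mm high, 62 g (this point is 11 mm above its underside; z up). Three or four such tins stand on the table to the right of the tub; all are alike. Four fit in the tub only in two rows of two.
- tin_d_mid (a point): Centre of a loose closed gold-coloured round tin, 66 mm across and 22 mm high, 62 g (this point is 11 mm above its underside; z up). Three or four such tins stand on the table to the right of the tub; all are alike. Four fit in the tub only in two rows of two.
- tin_a: The same tin as tin_a_mid, with its origin at the centre of its underside.
- tin_b: The same tin as tin_b_mid, with its origin at the centre of its underside.
- tin_c: The same tin as tin_c_mid, with its origin at the centre of its underside.
- tin_d: The same tin as tin_d_mid, with its origin at the centre of its underside.
- open_tin_mid (a point): Centre (half-way up) of a bystander: an open empty gold-coloured tin, 85 mm across and 26 mm high, loose. To be left alone.
- spoon_mid (a point): Middle of a bystander: a steel filling spoon 165 mm long, loose. To be left alone.
Mind the look-alikes: they are no part of the job. Leave any blue or green look-alike of the tin_d alone.

How it is judged:
On the way, in this order (a step that is already met when the one before it is completed fails the run):
1. the lid is tipped up at the pull by 9 degrees or more, its opposite edge still at the tub's rim (within 25 mm) (angle between lid_centre's own z axis and vertical above 0.157 rad and distance between lid_rear and tub_rear below 0.025 m), for 0.05 s.
2. the lid lies flat on the table, let go (height (world z) of lid_centre below 0.02 m and angle between lid_centre's own z axis and vertical below 0.08 rad and contact force between the fingers and lid below 0.1 N and linear speed of lid below 0.02 m/s and horizontal distance between lid_centre and tub above 0.15 m), for 0.2 s.
3. all tins present lie in the tub, flat, side by side on the pads, let go (x of tin_a_mid in the frame of tub between -0.093 and 0.093 m and y of tin_a_mid in the frame of tub between -0.05 and 0.05 m and z of tin_a_mid in the frame of tub between 0.012 and 0.056 m and angle between each of tin_a_mid, tin_b_mid, tin_c_mid, tin_d_mid's own z axis and vertical below 0.12 rad and x of tin_b_mid in the frame of tub between -0.093 and 0.093 m and y of tin_b_mid in the frame of tub between -0.05 and 0.05 m and z of tin_b_mid in the frame of tub between 0.012 and 0.056 m and x of tin_c_mid in the frame of tub between -0.093 and 0.093 m and y of tin_c_mid in the frame of tub between -0.05 and 0.05 m and z of tin_c_mid in the frame of tub between 0.012 and 0.056 m and x of tin_d_mid in the frame of tub between -0.093 and 0.093 m and y of tin_d_mid in the frame of tub between -0.05 and 0.05 m and z of tin_d_mid in the frame of tub between 0.012 and 0.056 m and horizontal distance between tin_a_mid and tin_b_mid above 0.06 m and horizontal distance between each of tin_a_mid, tin_b_mid and tin_c_mid above 0.06 m and horizontal distance between each of tin_a_mid, tin_b_mid, tin_c_mid and tin_d_mid above 0.06 m and linear speed of each of tin_a, tin_b, tin_c, tin_d below 0.02 m/s and contact force between the fingers and tin_a below 0.1 N and contact force between the fingers and tin_b below 0.1 N and contact force between the fingers and tin_c below 0.1 N and contact force between the fingers and tin_d below 0.1 N), for 0.2 s.
At the end, for the whole second after the job is handed in: Every tin present is inside the tub, flat (within 7 degrees), side by side (none on another) on the pads, let go; the lid sits on the rim, level (within 2 degrees), down on the rim, centred within 12 mm, let go and at rest (x of tin_a_mid in the frame of tub between -0.093 and 0.093 m and y of tin_a_mid in the frame of tub between -0.05 and 0.05 m and z of tin_a_mid in the frame of tub between 0.012 and 0.056 m and angle between each of tin_a_mid, tin_b_mid, tin_c_mid, tin_d_mid's own z axis and vertical below 0.12 rad and x of tin_b_mid in the frame of tub between -0.093 and 0.093 m and y of tin_b_mid in the frame of tub between -0.05 and 0.05 m and z of tin_b_mid in the frame of tub between 0.012 and 0.056 m and x of tin_c_mid in the frame of tub between -0.093 and 0.093 m and y of tin_c_mid in the frame of tub between -0.05 and 0.05 m and z of tin_c_mid in the frame of tub between 0.012 and 0.056 m and x of tin_d_mid in the frame of tub between -0.093 and 0.093 m and y of tin_d_mid in the frame of tub between -0.05 and 0.05 m and z of tin_d_mid in the frame of tub between 0.012 and 0.056 m and horizontal distance between tin_a_mid and tin_b_mid above 0.06 m and horizontal distance between each of tin_a_mid, tin_b_mid and tin_c_mid above 0.06 m and horizontal distance between each of tin_a_mid, tin_b_mid, tin_c_mid and tin_d_mid above 0.06 m and contact force between the fingers and tin_a below 0.1 N and contact force between the fingers and tin_b below 0.1 N and contact force between the fingers and tin_c below 0.1 N and contact force between the fingers and tin_d below 0.1 N and x of lid_centre in the frame of tub between -0.012 and 0.012 m and y of lid_centre in the frame of tub between -0.012 and 0.012 m and z of lid_centre in the frame of tub between 0.07 and 0.0775 m and angle between lid_centre's own z axis and vertical below 0.04 rad and linear speed of lid below 0.02 m/s); the robot touches nothing.
It fails at once if a tin is pressed onto the pads or the tub with more than 40 N (contact force between any of tin_a, tin_b, tin_c, tin_d and tub above 40 N).
It fails at once if the open tin or the spoon is moved by more than 40 mm (distance of any of open_tin_mid, spoon_mid from where it was at the start of the episode above 0.04 m).
Of tin_a, tin_b, tin_c, tin_d only 3 to 4 are there at a start; the rules pass over those that are not, and their reading is None.
At some moment in a run one of tin_a, tin_b, tin_c, tin_d may be knocked a few centimetres aside while the robot is not near it.
Once in a run the grip may slacken for a moment while it holds something.
It also fails if it takes over 192 s, if anything falls off the work surface, if the arm or the gripper's body presses on something with over 40 N, if the wrist force passes 120 N, or if a joint passes its speed limit or range.

## Working session

There is one attempt and no reset: what is moved stays moved. The work goes in short steps, Python scripts to look and compute and a tool call to move; the robot and the scene stay as the last step left them, time stands still between calls to the robot, and variables do not carry over. Pictures are saved under pics/ and viewed, and the job is handed in when it is done.

Besides the shell and the picture viewer there is one more tool, called after "Emit:" as name([rows], argument=value, ...), one row to a line, values as JSON. play_rows: Moves the arm, as the interface text tells. Its arguments: {"type":"object","properties":{"series":{"type":"array","items":{"type":"array","items":{"type":"number"}}},"claw":{"type":"number"},"force":{"type":"number"}},"required":["series"]}

```bash
ls; mkdir -p pics
cat > h.py <<'E'
import numpy as np, cv2
from station import manip, snapshot
def f(s): return s["image"].shape[0]/2/np.tan(np.radians(s["fov_y"])/2)
def world(s):
    h,w=s["depth"].shape; F=f(s)
    u,v=np.meshgrid(np.arange(w),np.arange(h)); d=s["depth"]
    P=np.stack([(u-s["cx"])/F*d,(v-s["cy"])/F*d,d],-1)
    return (P-np.array(s["t"]))@np.array(s["R"])
E
python3 - <<'E'
from h import *
print(manip.sense(), manip.hold_point_z)
for n in ["scene","top"]:
    s=snapshot(n); cv2.imwrite(f"pics/{n}0.png",s["image"]); np.savez(f"{n}0.npz",**s)
    print(n,s["fov_y"],s["cx"],s["cy"],np.array(s["R"]).round(3).tolist(),s["t"], -np.array(s["R"]).T@np.array(s["t"]))
E
```

```text
pics
{'t': 0.0, 'q': array([-1.30951192e+00,  5.28479858e-01,  1.43394070e+00, -2.54994859e-05,
        1.18140377e+00, -1.78525355e-01]), 'qd': array([-5.06193300e-04, -2.40621244e-03, -6.71962540e-05,  1.28861568e-03,
       -7.02737669e-05,  1.71656922e-03]), 'tau': array([ 6.66368724e-04, -4.42350984e+01, -1.78023720e+01, -2.42417873e-04,
        8.40762863e-03,  1.68258698e-06]), 'tcp_pos': array([ 0.26590084, -0.56473602,  0.20461307]), 'tool_rot': array([-0.69003623, -0.15503725,  0.69011817, -0.15346127]), 'force': array([-0.5241895 ,  0.30466334,  0.71802606]), 'ft_torque': array([-0.01777085, -0.02390392,  0.00122636]), 'finger_gap': 1.0003458213812917} 0.0187
scene 42.83264794435866 323.9283946084757 189.08732394124846 [[-0.851, -0.525, 0.02], [-0.255, 0.38, -0.889], [0.459, -0.762, -0.457]] [0.40851591 0.28625167 1.45668951] [-0.24829214  1.2151813   0.91238973]
top 44.09689764220733 318.91367187195596 196.81747449284074 [[-0.006, -1.0, -0.009], [-0.998, 0.007, -0.061], [0.061, 0.009, -0.998]] [-0.15679841  0.61001551  1.72807247] [ 0.50277493 -0.17662845  1.760386  ]
```

View pics/scene0.png

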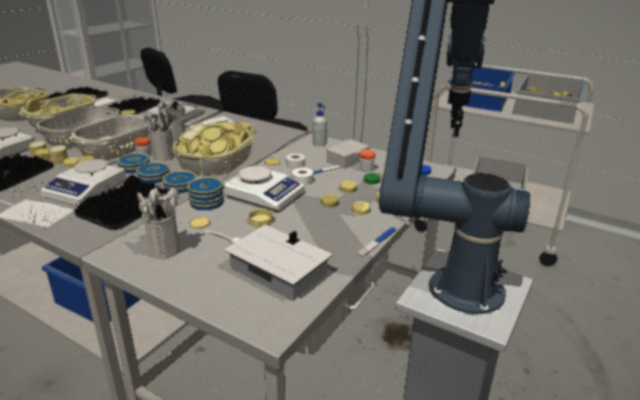

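View pics/top0.png

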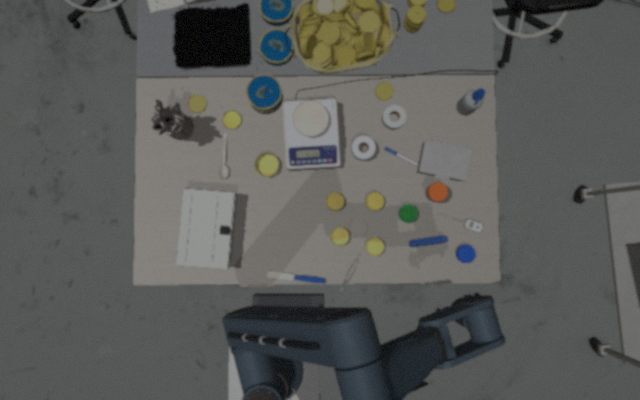

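Run:
```python
from h import *
s=dict(np.load("top0.npz")); im=s["image"]; W=world(s)
cv2.imwrite("pics/topc.png",cv2.resize(im[150:300,140:400],None,fx=3,fy=3,interpolation=cv2.INTER_CUBIC))
cv2.imwrite("pics/topd.png",cv2.resize(im[170:280,300:500],None,fx=4,fy=4,interpolation=cv2.INTER_CUBIC))
hsv=cv2.cvtColor(im,cv2.COLOR_BGR2HSV)
m=((hsv[...,0]>18)&(hsv[...,0]<34)&(hsv[...,1]>90)).astype(np.uint8)
n,l,st,c=cv2.connectedComponentsWithStats(m)
for i in range(1,n):
    if st[i,4]>60:
        k=l==i; w=W[k]; print(c[i].round(1),st[i],np.median(w,0).round(4),w[:,2].std().round(4))
for p in [(207,228),(195,215),(225,230),(270,200),(180,150)]:
    print(p,W[p[1]-1:p[1]+2,p[0]-1:p[0]+2].reshape(-1,3).mean(0).round(4))
```

```text
[342.7  33.6] [ 296    0   94   69 5001] [ 1.1482 -0.2467  0.1349] 0.119
[414.8  15. ] [404   0  22  32 506] [ 1.2329 -0.5004  0.0824] 0.0238
[446.    5.1] [438   0  17  13 186] [ 1.3065 -0.6277  0.005 ] 0.1285
[383.9  90.5] [376  82  17  18 234] [ 0.9921 -0.3972  0.0062] 0.1145
[196.8 103.2] [189  95  17  17 231] [0.9511 0.2781 0.006 ] 0.1986
[231.5 119.4] [223 111  18  18 253] [0.8917 0.1522 0.0054] 0.0047
[266.7 164.6] [256 154  23  22 396] [0.7262 0.0246 0.0031] 0.1524
[334.9 201.1] [326 193  19  17 250] [ 0.5935 -0.2174  0.0212] 0.0051
[374.6 200.9] [366 192  19  18 259] [ 0.5927 -0.3578  0.0211] 0.0053
[339.8 235.7] [331 228  18  17 242] [ 0.4706 -0.234   0.021 ] 0.0047
[374.6 246. ] [366 238  18  17 241] [ 0.4348 -0.3558  0.022 ] 0.0043
(207, 228) [0.5015 0.2215 0.0742]
(195, 215) [0.5461 0.2623 0.0768]
(225, 230) [0.4944 0.1537 0.1054]
(270, 200) [ 0.5894 -0.0075  0.1961]
(180, 150) [0.7823 0.3383 0.0011]
```

Run:
```python
from h import *
s=dict(np.load("scene0.npz")); im=s["image"]; W=world(s)
cv2.imwrite("pics/scc.png",cv2.resize(im[130:310,180:430],None,fx=3,fy=3,interpolation=cv2.INTER_CUBIC))
hsv=cv2.cvtColor(im,cv2.COLOR_BGR2HSV)
m=((hsv[...,0]>18)&(hsv[...,0]<34)&(hsv[...,1]>90)).astype(np.uint8)
n,l,st,c=cv2.connectedComponentsWithStats(m)
for i in range(1,n):
    if st[i,4]>40 and st[i,0]>180:
        k=l==i; w=W[k]; print(c[i].round(1),st[i],np.median(w,0).round(4),w[:,2].std().round(4))
```

```text
[560.4  93.2] [553  91  15   5  47] [ 0.0738 -1.9344  0.0914] 0.0124
[271.9 161.1] [265 158  15   7  76] [ 0.9906 -0.3956  0.0047] 0.0026
[347.7 186.1] [340 181  16  11 146] [ 0.5872 -0.3466  0.0183] 0.0048
[329.  200.6] [321 195  17  12 166] [ 0.5865 -0.2064  0.0185] 0.0049
[360.3 207.6] [352 202  17  13 177] [ 0.4653 -0.2248  0.018 ] 0.0047
[260.6 217.1] [250 209  23  18 318] [0.7297 0.0109 0.0104] 0.1009
[199.  222.1] [190 217  19  11 165] [0.8916 0.1503 0.0029] 0.0024
```

View pics/topc.png

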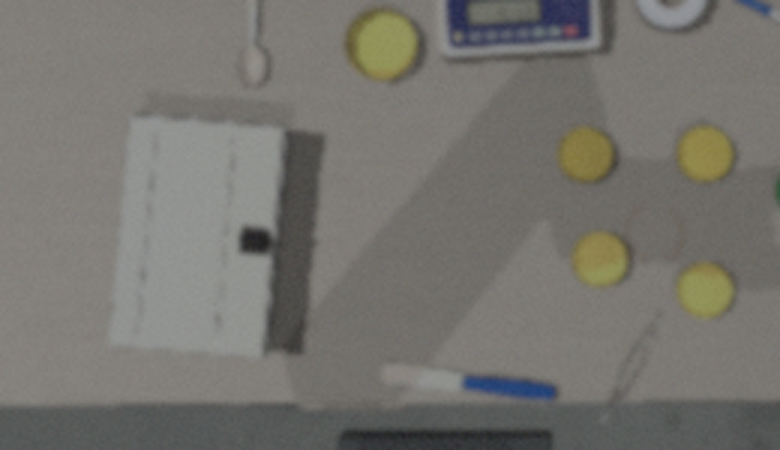

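View pics/topd.png

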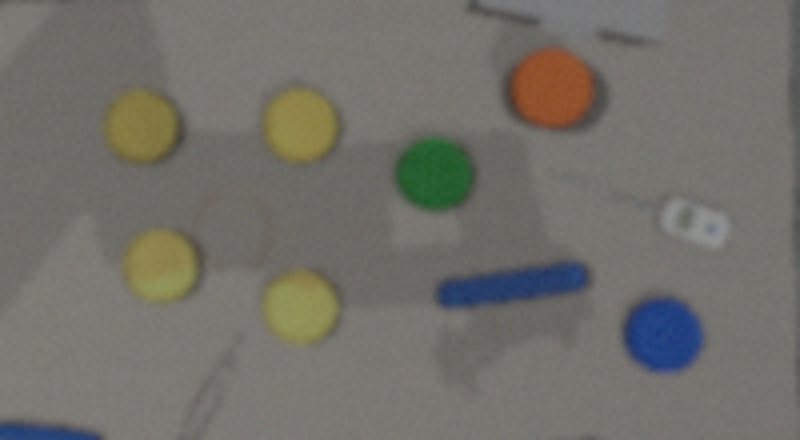

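View pics/scc.png

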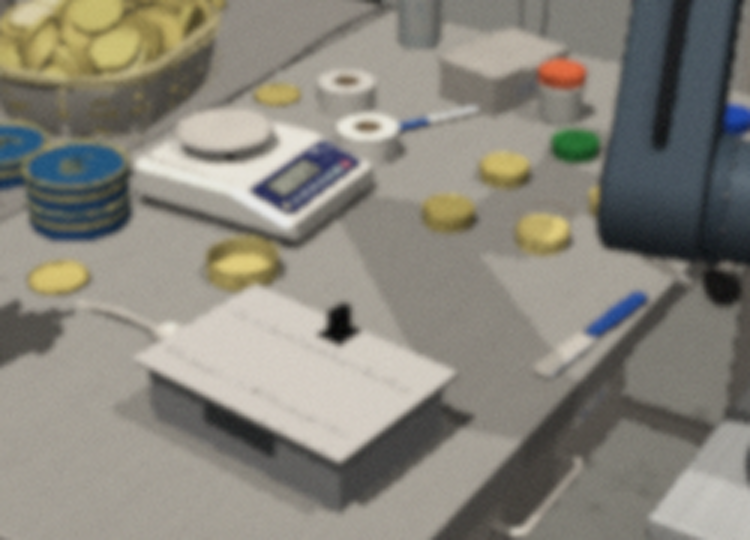

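```bash
cat >> h.py <<'E'
from scipy.spatial.transform import Rotation as Ro
def ray(s,u,v,z):
    F=f(s); R=np.array(s["R"]); t=np.array(s["t"]); c=-R.T@t
    d=np.stack([(np.asarray(u,float)-s["cx"])/F,(np.asarray(v,float)-s["cy"])/F,np.ones_like(np.asarray(u,float))],-1)@R
    return c+d*((z-c[2])/d[...,2])[...,None]
def go(pos,jaw=None,S=None):
    """shift/turn in tool axes to reach TCP pos with jaw (tool y) along world yaw 'jaw' (deg, mod 180)"""
    S=S or manip.sense(); R=Ro.from_quat(S["tool_rot"]); M=R.as_matrix()
    d=R.inv().apply(np.array(pos)-S["tcp_pos"])
    cur=np.degrees(np.arctan2(M[1,1],M[0,1]))
    out=""
    if jaw is not None:
        e=((jaw-cur+90)%180)-90
        # turn about tool x (pointing down): world yaw e -> spin -e
        out=f"spin {-e:.1f} (q6 {np.degrees(S['q'][5]):.0f})"
    print("tool x->",M[:,0].round(3),"y->",M[:,1].round(3),"jaw",round(cur,1),"tcp",S["tcp_pos"].round(4))
    print("SHIFT mm",(d*1000).round(1),out)
def goldtins(s,z=0.022,amin=120):
    im=s["image"]; hsv=cv2.cvtColor(im,cv2.COLOR_BGR2HSV); W=world(s)
    m=((hsv[...,0]>18)&(hsv[...,0]<34)&(hsv[...,1]>90)).astype(np.uint8)
    n,l,st,c=cv2.connectedComponentsWithStats(m)
    for i in range(1,n):
        if st[i,4]>amin and c[i][1]>140:
            k=(l==i); w=W[k]; zz=w[w[:,2]>-.1][:,2]
            print("px",c[i].round(1),st[i,2:],"depth z",np.median(zz).round(4),"xy",ray(s,c[i][0],c[i][1],z).round(4))
E
python3 - <<'E'
from h import *
s=dict(np.load("top0.npz")); im=s["image"]; W=world(s)
goldtins(s)
# lid from height
roi=(W[...,1]>.1)&(W[...,1]<.36)&(W[...,0]>.33)&(W[...,0]<.68)
k=roi&(W[...,2]>.055)&(W[...,2]<.12)
k=cv2.morphologyEx(k.astype(np.uint8),cv2.MORPH_CLOSE,np.ones((5,5)))
n,l,st,c=cv2.connectedComponentsWithStats(k); i=1+np.argmax(st[1:,4]); 
v,u=np.nonzero(l==i); P=ray(s,u,v,.074)
print("depth lid",cv2.minAreaRect((P[:,:2]*1000).astype(np.float32)), P.mean(0), np.median(W[l==i][:,2]))
# bright mask
g=im.astype(int).min(-1)
print(g[228,180:245], g[215:270:1,205], g[180:200,207])
b=(roi&(g>128)).astype(np.uint8)
b=cv2.morphologyEx(b,cv2.MORPH_CLOSE,np.ones((5,5)))
n,l,st,c=cv2.connectedComponentsWithStats(b); i=1+np.argmax(st[1:,4]); print(st[i])
cn=max(cv2.findContours((l==i).astype(np.uint8),0,1)[0],key=cv2.contourArea)[:,0]
P=ray(s,cn[:,0],cn[:,1],.074); print("bright",cv2.minAreaRect((P[:,:2]*1000).astype(np.float32)))
d=(roi&(g<45)).astype(np.uint8); n,l,st,c=cv2.connectedComponentsWithStats(d)
for i in range(1,n):
    if st[i,4]>20: print("dark",st[i],c[i],ray(s,c[i][0],c[i][1],.104),np.median(W[l==i],0))
E
```

```text
px [266.7 164.6] [ 23  22 396] depth z 0.0031 xy [0.7246 0.0234 0.022 ]
px [334.9 201.1] [ 19  17 250] depth z 0.0212 xy [ 0.5933 -0.217   0.022 ]
px [374.6 200.9] [ 19  18 259] depth z 0.0211 xy [ 0.593  -0.3568  0.022 ]
px [339.8 235.7] [ 18  17 242] depth z 0.021 xy [ 0.4714 -0.2333  0.022 ]
px [374.6 246. ] [ 18  17 241] depth z 0.022 xy [ 0.4347 -0.3548  0.022 ]
depth lid ((502.9695739746094, 227.815185546875), (181.5369873046875, 265.1091613769531), 84.7840805053711) [0.50244705 0.22750812 0.074     ] 0.07531310623763458
[139 144 145 145 146 144 143 144 136 140 142 142 146 146 144 143 145 144
 144 146 143 148 145 145 143 147 145 146 144 145 145 144 142 141 138 133
 140 143 135 119  85  56  42  39  36  41  38  42  43  69  94 104  91  73
  68  72  71  73  72  75  74  78  76  83 100] [143 144 145 146 145 145 144 144 144 145 144 143 145 147 144 144 145 144
 146 142 143 144 143 143 146 145 141 143 143 145 143 142 148 143 145 145
 144 145 144 144 144 145 144 145 143 145 145 144 144 144 142 140 131 124
 124] [120 119 116 109 109 110 108 110 108 114 121 137 142 145 145 144 145 145
 145 144]
[ 175  189   59   81 3843]
bright ((498.50946044921875, 231.9331512451172), (177.28713989257812, 266.4557800292969), 84.92243957519531)
dark [222 228   7   5  31] [225.06451613 229.74193548] [0.49529542 0.15374617 0.104     ] [0.49448288 0.15347324 0.10215491]
```

Run:
```python
from h import *
s=dict(np.load("top0.npz")); im=s["image"]; g=im.astype(float).min(-1)
def cross(a,lvl):
    # first index where falls below lvl
    i=np.nonzero(a<lvl)[0][0]; return i-1+(a[i-1]-lvl)/(a[i-1]-a[i])
L=[];Rr=[]
for v in list(range(196,222,2))+list(range(240,262,2)):
    L.append((205-cross(g[v,205::-1],128),v)); Rr.append((215+cross(g[v,215:],108),v))
T=[];B=[]
for u in range(188,228,3):
    T.append((u,215-cross(g[215::-1,u],128))); B.append((u,240+cross(g[240:,u],115)))
for nme,A in zip("LRTB",(L,Rr,T,B)):
    A=np.array(A); P=ray(s,A[:,0],A[:,1],.074)
    vx,vy,x0,y0=cv2.fitLine((P[:,:2]*1000).astype(np.float32),cv2.DIST_HUBER,0,.01,.01).ravel()
    print(nme,np.degrees(np.arctan2(vy,vx)).round(2),(x0,y0), P[:,:2].mean(0), np.abs((P[:,0]*1000-x0)*vy-(P[:,1]*1000-y0)*vx).round(1))
go([.496,.156,.16],-5.2)
print(manip.sense()["q"])
```

```text
L -4.91 (np.float32(500.97183), np.float32(319.17133)) [0.50484059 0.31455723] [ 0.2  0.5  0.1  0.3  0.5  0.   0.1  0.2 34.5  1.3  0.1  0.4  0.4 33.2
 34.6  0.   1.4  2.1  0.3  3.8  1.6  0.9  2.2  1.2]
R -5.14 (np.float32(529.81744), np.float32(136.64848)) [0.50371932 0.13896333] [0.1 0.3 0.5 0.6 0.6 1.2 1.3 0.6 0.5 0.4 0.1 0.3 0.2 0.4 1.  1.1 0.  1.6
 1.4 0.5 1.1 0.6 0.  0. ]
T 84.97 (np.float32(630.7191), np.float32(219.79614)) [0.63068265 0.22082834] [1.  1.5 1.4 1.1 0.7 1.3 0.1 1.  0.9 1.2 0.3 1.4 1.7 0.2]
B 89.61 (np.float32(314.72574), np.float32(228.70097)) [0.31936246 0.21852402] [ 0.4  0.3  0.5  0.1  0.1  0.   1.9  0.   0.   0.4  0.7  0.6  1.1 63.6]
tool x-> [-0.     0.002 -1.   ] y-> [ 0.426 -0.905 -0.002] jaw -64.8 tcp [ 0.266  -0.5648  0.2047]
SHIFT mm [  46.  -554.2 -515. ] spin -59.6 (q6 -10)
[-1.30946776e+00  5.28369392e-01  1.43379659e+00  2.54467351e-05
  1.18143220e+00 -1.78452074e-01]
```

Emit:
play_rows([
  [0, -35, -32, -3.5],
  [0, -70, -64, -7],
], claw=100, force=30)

```text
t: 0.3
tcp_pos: [0.2955, -0.4696, 0.2049]
tool_rot: [0.679, 0.197, -0.679, 0.195]
force: [1.1, -0.8, -0.4]
finger_gap: 1.001
```

I wrote that row in mm, but the rows take metres. The per-row limit clipped it and it went the intended way, so no harm was done. I'm recomputing in metres.

```bash
sed -i 's/print("SHIFT mm",(d\*1000).round(1),out)/print("SHIFT m",d.round(4),out)/' h.py
python3 - <<'E'
from h import *
go([.496,.158,.16],-5.2)
E
```

```text
tool x-> [-0.     0.003 -1.   ] y-> [ 0.533 -0.846 -0.003] jaw -57.8 tcp [ 0.2955 -0.4696  0.2049]
SHIFT m [ 0.0465 -0.4242 -0.504 ] spin -52.6 (q6 -12)
```

Emit:
play_rows([
  [0.0, -0.03, -0.035, -4],
  [0.0, -0.06, -0.07, -8],
  [0.0, -0.09, -0.105, -12],
  [0.0, -0.12, -0.14, -16],
  [0.0, -0.15, -0.175, -20],
  [0.0, -0.18, -0.21, -24],
  [0.0, -0.21, -0.245, -28],
  [0.0, -0.24, -0.28, -32],
  [0.0, -0.27, -0.315, -36],
  [0.0, -0.3, -0.35, -40],
  [0.01, -0.33, -0.385, -44],
  [0.02, -0.36, -0.42, -47],
  [0.03, -0.39, -0.455, -50],
  [0.04, -0.41, -0.485, -52],
  [0.0465, -0.424, -0.504, -52.6],
  [0.0465, -0.424, -0.504, -52.6],
  [0.0465, -0.424, -0.504, -52.6],
  [0.0465, -0.424, -0.504, -52.6],
])

```text
t: 2.1
tcp_pos: [0.4955, 0.157, 0.16]
tool_rot: [0.523, 0.477, -0.522, 0.476]
force: [-0.5, -0.3, -0.2]
finger_gap: 0.998
```

Run:
```python
from h import *
go([.496,.158,.08],-5.2)
for n in ["scene","top"]:
    s=snapshot(n); cv2.imwrite(f"pics/{n}1.png",cv2.resize(s["image"][130:310,150:450],None,fx=2.6,fy=2.6,interpolation=cv2.INTER_CUBIC))
```

```text
tool x-> [-0.001  0.002 -1.   ] y-> [ 0.996 -0.092 -0.001] jaw -5.3 tcp [0.4955 0.157  0.16  ]
SHIFT m [ 0.08    0.0005 -0.0009] spin -0.1 (q6 10)
```

View pics/scene1.png

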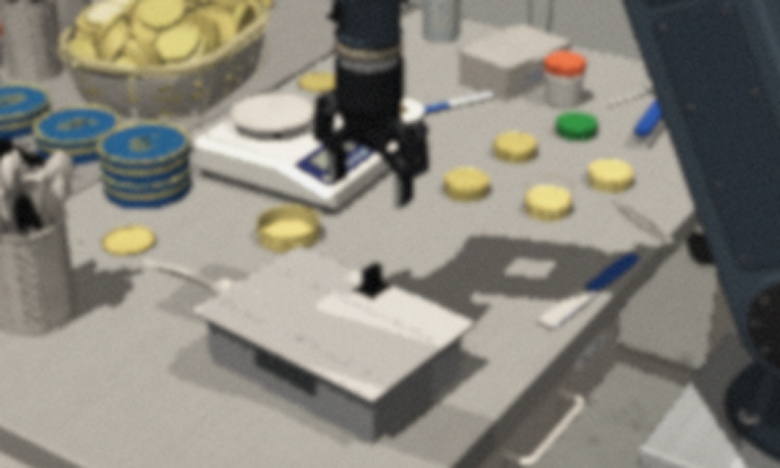

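View pics/top1.png

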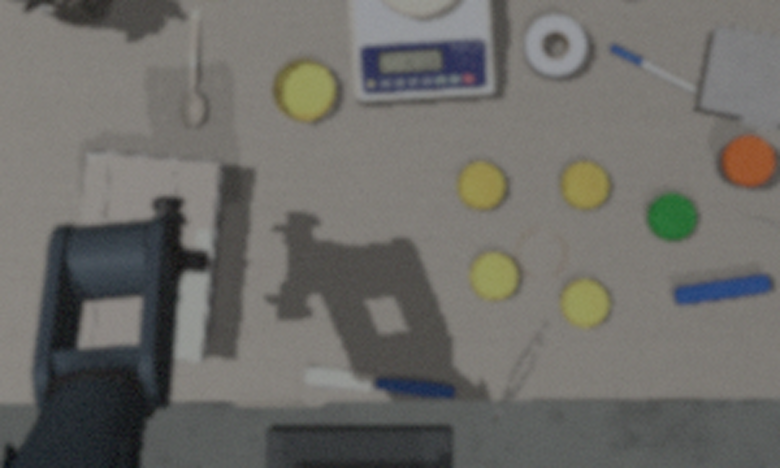

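Fingers straddle the pull: in the scene picture the pull is at about (372,280) below the jaws, and the top view agrees. Lowering.

Emit:
play_rows([
  [0.015, 0, 0, 0],
  [0.03, 0, 0, 0],
  [0.045, 0, 0, 0],
  [0.06, 0, 0, 0],
  [0.07, 0, 0, 0],
  [0.076, 0, -0.001, 0],
  [0.08, 0, -0.001, 0],
  [0.08, 0, -0.001, 0],
])

```text
t: 3.0
tcp_pos: [0.4959, 0.1578, 0.0802]
tool_rot: [0.523, 0.477, -0.522, 0.475]
force: [-0.1, -0.3, -0.0]
finger_gap: 0.998
```

Emit:
play_rows([
  [0, 0, 0, 0],
  [0, 0, 0, 0],
  [0, 0, 0, 0],
  [0, 0, 0, 0],
  [0, 0, 0, 0],
  [0, 0, 0, 0],
  [0, 0, 0, 0],
  [0, 0, 0, 0],
  [0, 0, 0, 0],
  [0, 0, 0, 0],
], claw=0, force=25)

```text
t: 4.0
tcp_pos: [0.4959, 0.1578, 0.0802]
tool_rot: [0.523, 0.477, -0.522, 0.475]
force: [-0.4, -0.5, 0.5]
finger_gap: -0.004
```

Run:
```python
from h import *
S=manip.sense();print({k:np.round(v,3) for k,v in S.items()})
go([.496,.158,.08],-5.2)
```

```text
{'t': np.float64(4.0), 'q': array([0.091, 0.581, 1.805, 0.004, 0.757, 0.182]), 'qd': array([ 0.001,  0.002,  0.001, -0.001, -0.   ,  0.002]), 'tau': array([ 0.0000e+00, -3.9150e+01, -1.0386e+01,  6.0000e-03,  3.0000e-03,
       -0.0000e+00]), 'tcp_pos': array([0.496, 0.158, 0.08 ]), 'tool_rot': array([ 0.523,  0.477, -0.522,  0.475]), 'force': array([-0.435, -0.494,  0.544]), 'ft_torque': array([-0.074, -0.003,  0.   ]), 'finger_gap': np.float64(-0.004)}
tool x-> [-0.001  0.002 -1.   ] y-> [ 0.996 -0.093 -0.001] jaw -5.3 tcp [0.4959 0.1578 0.0802]
SHIFT m [ 0.0002  0.0001 -0.0002] spin -0.1 (q6 10)
```

Fingers shut fully, so the pull was missed. Looking.

Run:
```python
from h import *
o=[]
for n in ["scene","top"]:
    s=snapshot(n); np.savez(f"{n}2.npz",**s)
    a=s["image"][180:300,200:360] if n=="scene" else s["image"][180:280,150:283]
    o.append(cv2.resize(a,(780,int(780*a.shape[0]/a.shape[1])),interpolation=cv2.INTER_CUBIC))
    cv2.imwrite(f"pics/{n}2.png",o[-1])
```

```text
(no output)
```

View pics/scene2.png

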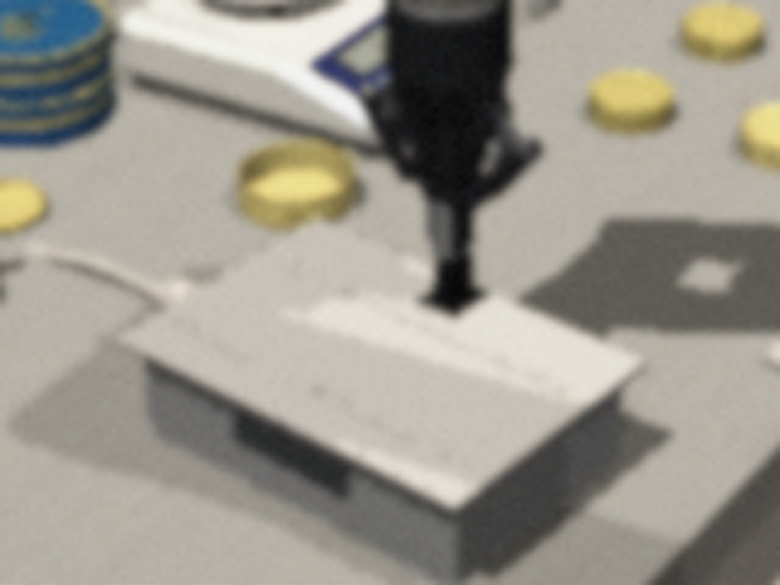

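View pics/top2.png

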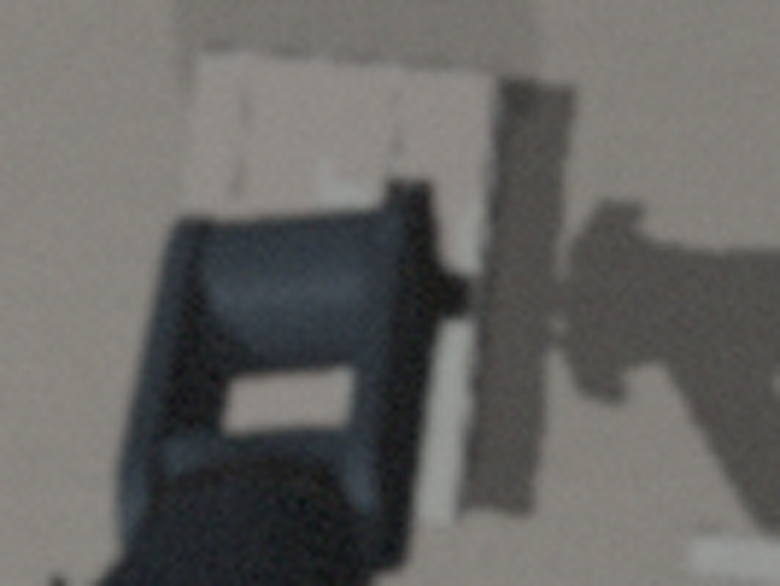

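Run:
```python
from h import *
s=dict(np.load("scene0.npz")); t=dict(np.load("top0.npz"))
g=s["image"].min(-1); W=world(s)
print(g[228:248,284:304])
k=(g<60); k[:226]=0;k[248:]=0;k[:,:280]=0;k[:,306:]=0
v,u=np.nonzero(k); print(u.mean(),v.mean(),v.min(),v.max(),u.min(),u.max())
print((W[230:246,286:302,1]*1000).round().astype(int)); print((W[230:246,286:302,2]*1000).round().astype(int))
for z in (.074,.089,.104): print(z,ray(s,293.5,233,z),ray(s,293.5,241,z),ray(s,293.5,238,z),ray(t,225,229.7,z))
# where does the tcp project
S=manip.sense()["tcp_pos"]
s2=dict(np.load("scene2.npz"))
for q in (s2,t):
    c=np.array(q["R"])@S+q["t"]; print(c[:2]/c[2]*f(q)+[q["cx"],q["cy"]])
g=s2["image"].min(-1); print(g[222:246,284:304])
```

```text
[[149 148 149 149 153 151 147 148 147 149 149 151 150 151 152 150 149 152
  151 149]
 [149 149 149 150 150 152 152 149 145 143 143 142 147 149 152 151 151 151
  151 151]
 [148 149 149 149 149 148 149 141 135 124 121 124 134 142 150 152 151 150
  151 151]
 [153 151 150 147 146 145 140 125 107  91  82  89 108 132 146 148 152 150
  149 152]
 [164 159 153 149 142 130 112  92  71  51  43  53  82 119 145 153 151 152
  152 149]
 [176 171 161 157 135 108  80  51  34  25  17  34  69 113 141 148 150 151
  151 150]
 [189 184 177 166 139  94  51  26  21  16  13  29  62 112 138 148 151 149
  150 151]
 [193 192 188 179 143  90  41  19  18  12   9  23  61 112 138 147 151 149
  149 150]
 [197 193 192 182 145  92  44  16  11   8   9  22  60 109 138 146 150 149
  150 149]
 [192 194 189 182 146  87  41  17   4  12  12  21  59 101 133 146 148 149
  152 149]
 [195 194 190 174 135  80  33  14   8  14   6  20  47  85 112 133 145 150
  150 149]
 [195 185 177 152 114  60  24  10  10  12  12  16  29  58  84 112 139 154
  157 151]
 [190 175 145 113  75  37  15   8  10   9   4  13  24  45  75 110 146 169
  167 
[... 4921 characters left out ...]
 166 168
  167 167]
 [184 184 181 168 133  75  33  19  11  10   9  22  53  98 130 151 161 166
  169 168]
 [184 177 171 149 109  60  25  15   8   8   8  16  33  64  97 130 155 173
  174 172]
 [184 168 144 115  74  39  20  12   9  10   9  13  27  49  83 123 162 183
  183 181]
 [186 158 125  91  62  37  22  16  13  14  19  31  53  85 125 158 185 202
  201 193]
 [197 175 145 117  94  65  47  34  21  24  42  68 102 143 174 194 207 211
  212 209]
 [205 194 182 165 145 124  99  74  57  55  86 125 158 184 202 209 214 213
  213 211]
 [211 206 201 193 186 175 156 135 113 108 140 172 197 207 212 212 215 213
  214 214]
 [209 210 208 205 205 204 196 185 171 167 181 202 208 213 215 215 214 212
  215 214]]
```

Run:
```python
from h import *
s=dict(np.load("scene2.npz"));W=world(s)
for r in range(214,246,2): print(r,[tuple((W[r,c]*1000).round().astype(int).tolist()) for c in (288,290,292,294,296)])
s=dict(np.load("scene0.npz"));W=world(s)
print()
for r in range(230,246,2): print(r,[tuple((W[r,c]*1000).round().astype(int).tolist()) for c in (288,290,292,294,296)])
t=dict(np.load("top0.npz"));W=world(t)
print()
for r in range(225,236,1): print(r,[tuple((W[r,c]*1000).round().astype(int).tolist()) for c in range(220,231)])
```

```text
214 [(499, 174, 172), (490, 176, 176), (483, 176, 179), (483, 167, 174), (477, 164, 174)]
216 [(502, 170, 163), (494, 171, 166), (481, 179, 174), (481, 169, 169), (484, 155, 161)]
218 [(504, 168, 154), (493, 173, 160), (487, 171, 161), (484, 165, 160), (478, 163, 160)]
220 [(504, 167, 147), (493, 173, 154), (483, 177, 159), (485, 163, 151), (472, 173, 161)]
222 [(503, 169, 142), (494, 172, 146), (486, 173, 149), (483, 166, 147), (469, 177, 157)]
224 [(503, 168, 134), (493, 173, 140), (493, 163, 135), (481, 170, 143), (483, 157, 135)]
226 [(502, 171, 129), (496, 168, 130), (490, 168, 132), (482, 169, 135), (484, 155, 127)]
228 [(504, 168, 120), (493, 173, 126), (491, 166, 123), (483, 167, 126), (480, 161, 125)]
230 [(503, 169, 114), (497, 167, 115), (490, 167, 117), (485, 164, 117), (485, 154, 113)]
232 [(603, 30, 0), (496, 169, 109), (493, 163, 108), (490, 156, 105), (490, 146, 100)]
234 [(597, 38, -2), (494, 172, 105), (491, 167, 103), (489, 158, 99), (487, 151, 96)]
236 [(503, 170, 94), (495, 171, 97), (489, 169, 98), (488, 160, 94), (489, 148, 87)]
238 [(500, 175, 90), (491, 177, 
[... 2299 characters left out ...]
88, 174, 73), (487, 172, 66), (487, 168, 70), (488, 162, 79), (488, 159, 78), (487, 156, 77), (487, 152, 79), (487, 149, 80), (487, 147, 69), (487, 143, 71)]
233 [(484, 177, 72), (484, 173, 78), (484, 169, 78), (484, 167, 74), (484, 163, 76), (484, 160, 75), (484, 156, 79), (484, 151, 82), (484, 149, 79), (484, 146, 77), (484, 144, 69)]
234 [(481, 175, 82), (481, 172, 82), (481, 167, 87), (481, 167, 71), (481, 162, 80), (481, 160, 76), (481, 156, 78), (481, 153, 72), (481, 149, 79), (480, 147, 68), (481, 143, 74)]
235 [(477, 177, 75), (477, 175, 68), (477, 170, 75), (477, 166, 78), (477, 163, 73), (477, 159, 78), (477, 156, 74), (477, 152, 80), (477, 148, 81), (477, 146, 74), (477, 144, 69)]
```

Depth places the pull (x 0.488–0.503, y 0.149–0.175) exactly between the fingers, which disagrees with the gap reading of about 0. A small lift will settle it.

Emit:
play_rows([
  [-0.004, 0, 0, 0],
  [-0.008, 0, -0.001, 0],
  [-0.012, 0, -0.002, 0],
  [-0.012, 0, -0.002, 0],
  [-0.012, 0, -0.002, 0],
])

```text
t: 4.6
tcp_pos: [0.4962, 0.1598, 0.0925]
tool_rot: [0.523, 0.477, -0.522, 0.476]
force: [-0.8, -0.1, 0.2]
finger_gap: -0.001
```

Run:
```python
from h import *
S=manip.sense();print(S["force"],S["ft_torque"],S["finger_gap"])
for n in ["scene","top"]:
    s=snapshot(n); np.savez(f"{n}3.npz",**s)
    a=s["image"][180:300,200:360] if n=="scene" else s["image"][180:280,150:283]
    cv2.imwrite(f"pics/{n}3.png",cv2.resize(a,(780,int(780*a.shape[0]/a.shape[1])),interpolation=cv2.INTER_CUBIC))
```

```text
[-0.78009496 -0.08022018  0.24162233] [-0.01542202 -0.02644206  0.02979972] -0.0008889625299866906
```

View pics/scene3.png

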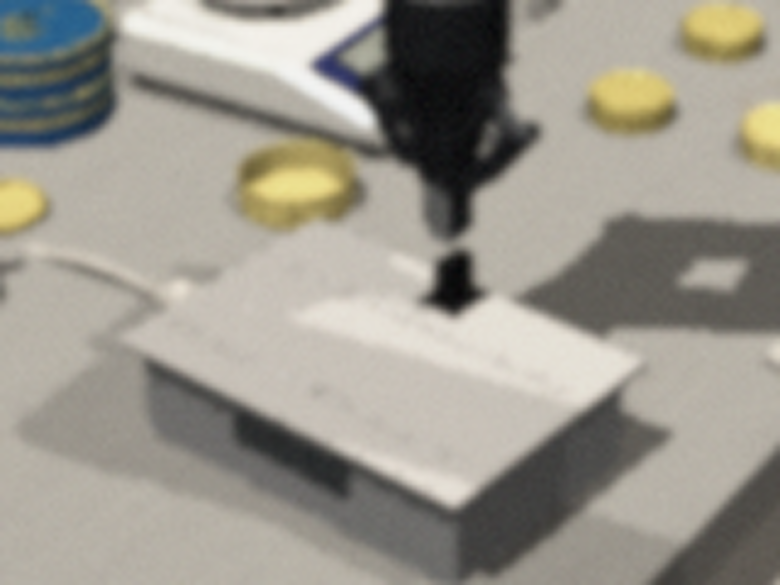

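Run:
```python
from h import *
s=dict(np.load("scene3.npz"));W=world(s); g=s["image"].min(-1)
for r in range(216,240): print(r,[(c,int(g[r,c]),tuple((W[r,c]*1000).round().astype(int).tolist())) for c in (288,290,292,294)])
S=manip.sense()
for z in (0,.02): 
  c=np.array(s["R"])@(S["tcp_pos"]+[0,0,z])+s["t"]; print(c[:2]/c[2]*f(s)+[s["cx"],s["cy"]])
```

```text
216 [(288, 29, (500, 172, 164)), (290, 27, (492, 173, 167)), (292, 18, (485, 174, 170)), (294, 22, (479, 173, 172))]
217 [(288, 50, (499, 174, 162)), (290, 33, (490, 176, 166)), (292, 17, (486, 172, 165)), (294, 17, (479, 172, 167))]
218 [(288, 71, (502, 170, 156)), (290, 43, (490, 176, 163)), (292, 25, (486, 173, 162)), (294, 17, (477, 175, 166))]
219 [(288, 83, (501, 172, 154)), (290, 58, (491, 176, 159)), (292, 32, (485, 174, 160)), (294, 20, (481, 170, 159))]
220 [(288, 89, (497, 177, 154)), (290, 73, (492, 173, 154)), (292, 40, (487, 171, 154)), (294, 16, (487, 162, 150))]
221 [(288, 87, (499, 174, 148)), (290, 80, (490, 177, 153)), (292, 47, (489, 168, 149)), (294, 19, (488, 160, 146))]
222 [(288, 86, (501, 172, 143)), (290, 83, (495, 170, 145)), (292, 50, (488, 170, 147)), (294, 20, (481, 169, 149))]
223 [(288, 86, (500, 172, 141)), (290, 82, (491, 176, 146)), (292, 48, (491, 165, 140)), (294, 27, (482, 168, 145))]
224 [(288, 87, (502, 170, 136)), (290, 80, (493, 173, 140)), (292, 48, (489, 168, 139)), (294, 20, (486, 162, 137))]
225 [(288, 94, (501, 171, 133)), (290, 83, (492
[... 1038 characters left out ...]
494, 172, 105)), (292, 24, (489, 169, 105)), (294, 12, (487, 161, 102))]
235 [(288, 161, (499, 175, 101)), (290, 46, (493, 174, 103)), (292, 13, (489, 169, 101)), (294, 7, (484, 166, 102))]
236 [(288, 161, (496, 180, 101)), (290, 48, (493, 173, 99)), (292, 13, (489, 170, 98)), (294, 13, (490, 157, 91))]
237 [(288, 150, (499, 176, 95)), (290, 45, (491, 176, 97)), (292, 12, (489, 169, 94)), (294, 12, (489, 158, 88))]
238 [(288, 135, (502, 172, 88)), (290, 37, (493, 174, 92)), (292, 9, (489, 170, 92)), (294, 12, (485, 164, 90))]
239 [(288, 110, (506, 166, 80)), (290, 28, (489, 179, 93)), (292, 14, (489, 170, 88)), (294, 9, (485, 164, 86))]
[291.88064172 235.54981981]
[291.81958702 229.83134911]
```

The tip of the shut fingers shows at z≈0.120 while the TCP is reported at 0.0925. The real tips are therefore about 27 mm higher than reported, and they shut just over the pull's top (0.104). I'll open, go lower by that amount and watch the force.

Emit:
play_rows([
  [0, 0, 0, 0],
  [0, 0, 0, 0],
  [0, 0, 0, 0],
  [0, 0, 0, 0],
  [0, 0, 0, 0],
  [0, 0, 0, 0],
  [0, 0, 0, 0],
  [0, 0, 0, 0],
], claw=100)

```text
t: 5.5
tcp_pos: [0.496, 0.1597, 0.0922]
tool_rot: [0.523, 0.477, -0.522, 0.475]
force: [-0.2, -0.8, -0.1]
finger_gap: 1.0
```

Emit:
play_rows([
  [0.01, 0, 0, 0],
  [0.016, 0, 0, 0],
  [0.022, 0, 0, 0],
  [0.027, 0, 0, 0],
  [0.031, 0, 0, 0],
  [0.034, 0, 0, 0],
  [0.036, 0, 0, 0],
  [0.036, 0, 0, 0],
])

```text
t: 6.3
tcp_pos: [0.4958, 0.1598, 0.056]
tool_rot: [0.523, 0.477, -0.522, 0.475]
force: [0.7, -0.2, -0.7]
finger_gap: 1.004
```

Emit:
play_rows([
  [0, 0, 0, 0],
  [0, 0, 0, 0],
  [0, 0, 0, 0],
  [0, 0, 0, 0],
  [0, 0, 0, 0],
  [0, 0, 0, 0],
  [0, 0, 0, 0],
  [0, 0, 0, 0],
  [0, 0, 0, 0],
  [0, 0, 0, 0],
], claw=0)

```text
t: 7.3
tcp_pos: [0.4958, 0.1598, 0.0562]
tool_rot: [0.523, 0.477, -0.522, 0.475]
force: [-1.4, 0.0, 3.9]
finger_gap: 0.158
```

Gripped this time: gap 0.158, which is 13.4 mm and fits the 14 mm pull. Tipping along an arc about the far edge.

Emit:
play_rows([
  [-0.0047, 0, -0.0007, 0],
  [-0.0095, 0, -0.0015, 0],
  [-0.014, 0, -0.0025, 0],
  [-0.0187, 0, -0.0036, 0],
  [-0.0233, 0, -0.0049, 0],
  [-0.0279, 0, -0.0062, 0],
  [-0.0324, 0, -0.0078, 0],
  [-0.0369, 0, -0.0094, 0],
  [-0.0369, 0, -0.0094, 0],
  [-0.0369, 0, -0.0094, 0],
  [-0.0369, 0, -0.0094, 0],
])

```text
t: 8.4
tcp_pos: [0.4965, 0.1691, 0.0929]
tool_rot: [0.523, 0.477, -0.523, 0.475]
force: [-0.2, -0.1, -1.1]
finger_gap: 0.155
```

```bash
cat >> h.py <<'E'
def pic(tag,both=True,box=(180,300,200,360)):
    for n in ["scene","top"]:
        s=snapshot(n); np.savez(f"{n}{tag}.npz",**s)
        a=s["image"][box[0]:box[1],box[2]:box[3]] if n=="scene" else s["image"][160:290,140:313]
        cv2.imwrite(f"pics/{n}{tag}.png",cv2.resize(a,(780,int(780*a.shape[0]/a.shape[1])),interpolation=cv2.INTER_CUBIC))
E
python3 - <<'E'
from h import *
pic(4); go([.496,.158,.16],-5.2)
S=manip.sense(); print(S["force"],S["finger_gap"])
s=np.load("scene4.npz"); W=world(s)
k=(W[...,2]>.06)&(W[...,2]<.16)&(W[...,1]>.1)&(W[...,1]<.34)&(W[...,0]>.37)&(W[...,0]<.64)&(s["image"].min(-1)>120)
P=W[k]; 
for _ in range(4):
    A=np.c_[P[:,:2],np.ones(len(P))]; c=np.linalg.lstsq(A,P[:,2],rcond=None)[0]; r=P[:,2]-A@c; P=P[abs(r)<.006]
print(c,len(P),r.std(),"tilt",np.degrees(np.arctan(np.hypot(c[0],c[1]))), P.min(0),P.max(0))
E
```

```text
tool x-> [-0.002  0.002 -1.   ] y-> [ 0.996 -0.093 -0.002] jaw -5.3 tcp [0.4965 0.169  0.0929]
SHIFT m [-0.0672  0.0004  0.0109] spin -0.1 (q6 12)
[ 0.24232996 -0.18058834 -1.46858054] 0.1564563599280747
[-0.00125616 -0.00186263  0.11117775] 3040 0.0017327440854769274 tilt 0.12872203323889658 [0.3700232  0.1392502  0.10495175] [0.6397137  0.33823148 0.11577302]
```

View pics/scene4.png

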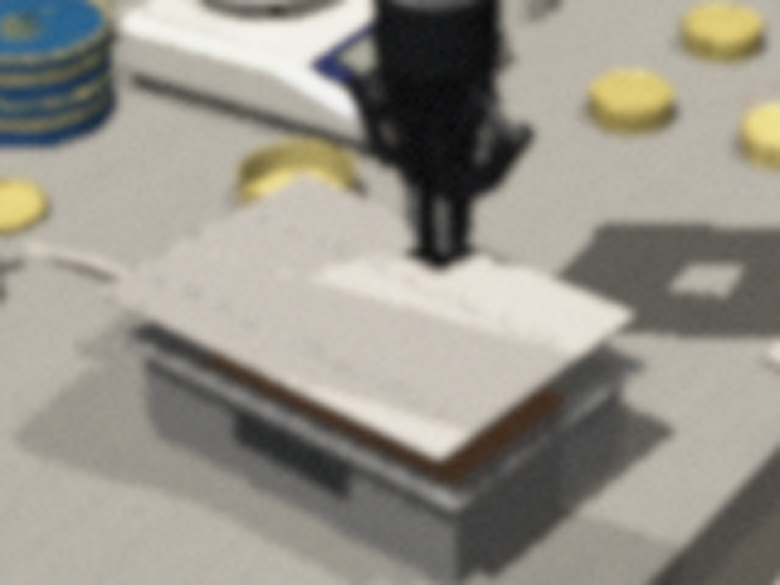

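The lid came up level: the 25 N grip holds it against swivelling. Lowering the grip force so that the far edge can drop onto the rim.

Emit:
play_rows([
  [0, 0, 0, 0],
  [0, 0, 0, 0],
  [0, 0, 0, 0],
  [0, 0, 0, 0],
], force=20)

```text
t: 8.9
tcp_pos: [0.4964, 0.169, 0.0928]
tool_rot: [0.523, 0.477, -0.523, 0.475]
force: [0.2, -0.7, -1.3]
finger_gap: 0.159
```

```bash
cat >> h.py <<'E'
def lidplane(tag=None,box=(.33,.68,.08,.36),zl=(.06,.19)):
    s=np.load(f"scene{tag}.npz") if tag is not None else snapshot("scene")
    W=world(s)
    k=(W[...,2]>zl[0])&(W[...,2]<zl[1])&(W[...,1]>box[2])&(W[...,1]<box[3])&(W[...,0]>box[0])&(W[...,0]<box[1])&(s["image"].min(-1)>120)
    P=W[k]
    for _ in range(6):
        A=np.c_[P[:,:2],np.ones(len(P))]; c=np.linalg.lstsq(A,P[:,2],rcond=None)[0]; r=P[:,2]-A@c; P=P[abs(r)<max(.006,2*r.std())]
    print("lid plane",c.round(3),len(P),r.std().round(4),"tilt",np.degrees(np.arctan(np.hypot(c[0],c[1]))).round(2), np.percentile(P,1,axis=0).round(3),np.percentile(P,99,axis=0).round(3))
    return s
E
python3 - <<'E'
from h import *
lidplane(); print(manip.sense()["force"],manip.sense()["finger_gap"])
E
```

```text
lid plane [-0.001  0.     0.111] 3093 0.0017 tilt 0.07 [0.372 0.15  0.106] [0.631 0.331 0.114]
[ 0.2739509  -0.02445062 -2.01761577] 0.15963910244510404
```

Emit:
play_rows([
  [0, 0, 0, 0],
  [0, 0, 0, 0],
  [0, 0, 0, 0],
], claw=14.5)

```text
t: 9.25
tcp_pos: [0.4965, 0.169, 0.0928]
tool_rot: [0.523, 0.477, -0.523, 0.475]
force: [1.5, -0.3, -0.6]
finger_gap: 0.157
```

Run:
```python
from h import *
lidplane(); print(manip.sense()["force"],manip.sense()["finger_gap"])
```

```text
lid plane [-0.002 -0.001  0.111] 3086 0.0018 tilt 0.11 [0.372 0.149 0.106] [0.632 0.329 0.114]
[ 0.19811717 -0.91991479 -1.85791438] 0.15929390384031958
```

Emit:
play_rows([
  [0, 0, 0, 0],
  [0, 0, 0, 0],
  [0, 0, 0, 0],
], claw=15.6)

```text
t: 9.6
tcp_pos: [0.4965, 0.169, 0.0929]
tool_rot: [0.523, 0.477, -0.523, 0.475]
force: [-0.5, -0.2, -0.6]
finger_gap: 0.157
```

Run:
```python
from h import *
lidplane(); print(manip.sense()["force"],manip.sense()["finger_gap"])
```

```text
lid plane [-0.002 -0.     0.111] 3092 0.0018 tilt 0.1 [0.372 0.15  0.106] [0.632 0.33  0.114]
[-0.6297445  -0.35118311 -1.85450756] 0.15595454746290227
```

Emit:
play_rows([
  [0, 0, 0, 0],
  [0, 0, 0, 0],
  [0, 0, 0, 0],
], claw=16.2)

```text
t: 9.95
tcp_pos: [0.4965, 0.169, 0.0928]
tool_rot: [0.523, 0.477, -0.523, 0.475]
force: [-0.8, 0.7, -1.6]
finger_gap: 0.162
```

Run:
```python
from h import *
lidplane(); print(manip.sense()["force"],manip.sense()["finger_gap"])
```

```text
lid plane [-0.004 -0.007  0.113] 3106 0.0017 tilt 0.48 [0.372 0.149 0.105] [0.633 0.331 0.114]
[-0.09941398  0.30849764 -1.22936479] 0.16015101753776265
```

It has begun to swivel (0.5°). Continuing in tiny steps.

Emit:
play_rows([
  [0, 0, 0, 0],
  [0, 0, 0, 0],
  [0, 0, 0, 0],
], claw=16.4)

```text
t: 10.3
tcp_pos: [0.4967, 0.169, 0.093]
tool_rot: [0.523, 0.477, -0.522, 0.475]
force: [-0.1, 0.1, -0.1]
finger_gap: 0.164
```

Run:
```python
from h import *
lidplane(); print(manip.sense()["force"],manip.sense()["finger_gap"])
```

```text
lid plane [0.003 0.038 0.066] 3071 0.0019 tilt 2.19 [0.369 0.14  0.069] [0.632 0.327 0.082]
[-0.73579977  0.49710048  0.15945198] 0.16741135303179677
```

The lid slipped out and dropped back onto the tub, about 2° off. Looking before the regrip.

Run:
```python
from h import *
pic(5)
for n,c0 in (("scene",(286,302)),("top",(214,236))):
    W=world(np.load(f"{n}5.npz")); g=np.load(f"{n}5.npz")["image"].min(-1)
    if n=="scene": 
        k=(g<50)&(W[...,2]>.085)&(W[...,2]<.112)&(abs(W[...,0]-.495)<.03)&(abs(W[...,1]-.165)<.03)
        print(k.sum(),W[k].min(0),W[k].max(0))
```

```text
41 [0.48648523 0.15544658 0.08530327] [0.49820638 0.18249043 0.10721065]
```

View pics/scene5.png

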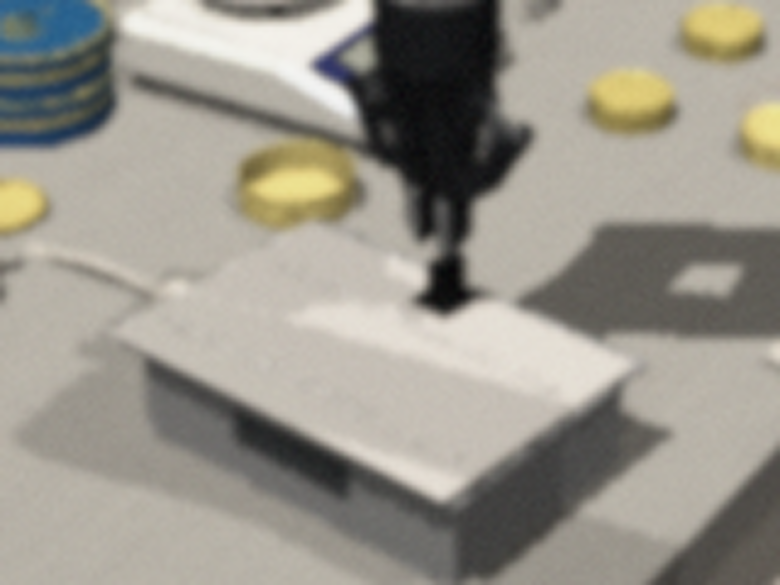

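View pics/top5.png

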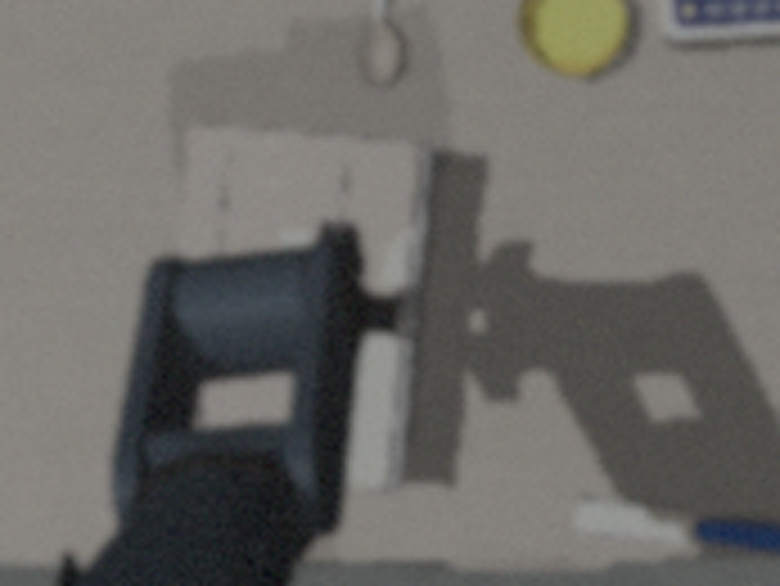

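Emit:
play_rows([
  [0, 0, 0.008, 0],
  [0, 0, 0.016, 0],
  [0, 0, 0.016, 0],
  [0.006, 0, 0.016, 0],
  [0.012, 0, 0.016, 0],
  [0.018, 0, 0.016, 0],
  [0.023, 0, 0.016, 0],
  [0.023, 0, 0.016, 0],
], claw=50)

```text
t: 11.25
tcp_pos: [0.4943, 0.1532, 0.0689]
tool_rot: [-0.522, -0.478, 0.523, -0.475]
force: [-0.3, 0.8, 0.5]
finger_gap: 0.502
```

Emit:
play_rows([
  [0, 0, 0, 0],
  [0, 0, 0, 0],
  [0, 0, 0, 0],
  [0, 0, 0, 0],
  [0, 0, 0, 0],
  [0, 0, 0, 0],
  [0, 0, 0, 0],
  [0, 0, 0, 0],
], claw=0, force=20)

```text
t: 12.05
tcp_pos: [0.4944, 0.1533, 0.0689]
tool_rot: [-0.522, -0.478, 0.523, -0.475]
force: [-0.6, 0.7, -0.2]
finger_gap: 0.153
```

Emit:
play_rows([
  [-0.004, 0, -0.0006, 0],
  [-0.008, 0, -0.0012, 0],
  [-0.012, 0, -0.002, 0],
  [-0.016, 0, -0.003, 0],
  [-0.02, 0, -0.004, 0],
  [-0.02, 0, -0.004, 0],
])

```text
t: 12.65
tcp_pos: [0.4953, 0.1574, 0.0896]
tool_rot: [0.523, 0.478, -0.523, 0.475]
force: [0.1, -2.0, -1.8]
finger_gap: 0.152
```

Run:
```python
from h import *
lidplane(); print(manip.sense()["force"],manip.sense()["finger_gap"])
```

```text
lid plane [0.001 0.017 0.091] 3068 0.0018 tilt 0.97 [0.371 0.149 0.091] [0.632 0.331 0.1  ]
[-0.69398591  0.27392445 -1.83927301] 0.15803906137913643
```

Emit:
play_rows([
  [-0.015, 0, -0.004, 0],
  [-0.015, 0, -0.004, 0],
  [-0.015, 0, -0.004, 0],
], claw=15.6)

```text
t: 13.0
tcp_pos: [0.4956, 0.1612, 0.1043]
tool_rot: [-0.522, -0.478, 0.523, -0.475]
force: [-0.9, 0.4, -1.3]
finger_gap: 0.158
```

Run:
```python
from h import *
lidplane(); print(manip.sense()["force"],manip.sense()["finger_gap"])
```

```text
lid plane [0.002 0.018 0.105] 3073 0.0018 tilt 1.05 [0.372 0.152 0.106] [0.632 0.334 0.115]
[ 0.69671298  0.21121548 -0.86276309] 0.15515729918868743
```

Emit:
play_rows([
  [0, 0, 0, 0],
  [0, 0, 0, 0],
  [0, 0, 0, 0],
  [0, 0, 0, 0],
], claw=16.0)

```text
t: 13.45
tcp_pos: [0.495, 0.1611, 0.1038]
tool_rot: [-0.522, -0.478, 0.523, -0.475]
force: [-0.3, 0.4, -1.5]
finger_gap: 0.157
```

Run:
```python
from h import *
lidplane(); print(manip.sense()["force"],manip.sense()["finger_gap"])
```

```text
lid plane [-0.021 -0.227  0.156] 3728 0.0022 tilt 12.82 [0.371 0.145 0.071] [0.63  0.323 0.112]
[-0.08501315  0.26164338 -0.71889994] 0.16204675054195378
```

Tipped: the plane fit gives 12.8° with the rear edge at rim height. Tightening the grip, then lifting off.

Emit:
play_rows([
  [0, 0, 0, 0],
  [0, 0, 0, 0],
  [0, 0, 0, 0],
  [-0.005, 0, 0, 0],
  [-0.015, 0, 0, 0],
  [-0.03, 0, 0, 0],
  [-0.045, 0, 0, 0],
  [-0.06, 0, 0, 0],
  [-0.07, 0, 0, 0],
  [-0.07, 0, 0, 0],
], claw=0, force=60)

```text
t: 14.5
tcp_pos: [0.4966, 0.1611, 0.1758]
tool_rot: [0.523, 0.477, -0.522, 0.476]
force: [0.5, 0.4, -1.1]
finger_gap: 0.141
```

Run:
```python
from h import *
lidplane(zl=(.08,.25)); print(manip.sense()["force"],manip.sense()["finger_gap"]); pic(6)
```

```text
lid plane [-0.019 -0.234  0.228] 3732 0.002 tilt 13.2 [0.373 0.146 0.142] [0.632 0.322 0.184]
[-0.2948837  0.089141  -0.7886389] 0.13537436712242454
```

View pics/scene6.png

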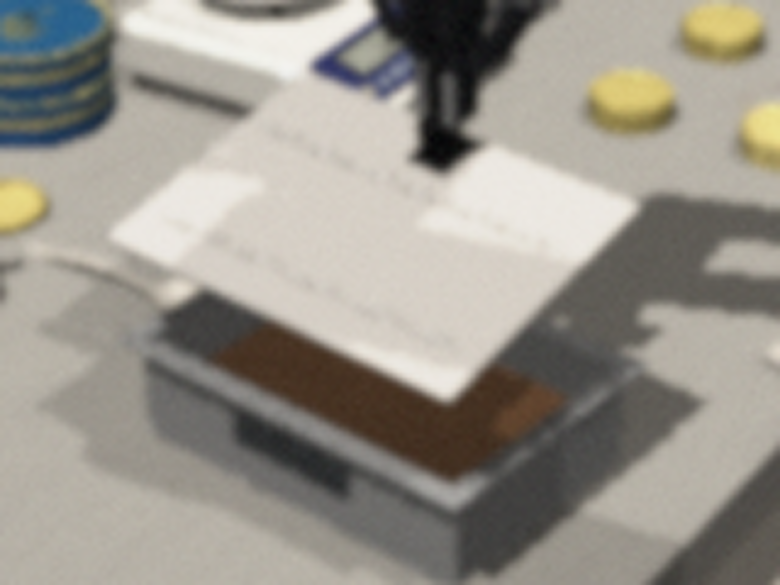

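The lid is held tilted well above the tub, and the brown pads are visible at about (400,400). Carrying it to the right.

Emit:
play_rows([
  [0, 0.001, 0.01, 0],
  [0, 0.002, 0.025, 0],
  [0, 0.004, 0.045, 0],
  [0, 0.006, 0.065, 0],
  [0, 0.008, 0.085, 0],
  [0, 0.01, 0.105, 0],
  [0, 0.012, 0.125, 0],
  [0, 0.014, 0.145, 0],
  [0, 0.016, 0.165, 0],
  [0, 0.018, 0.185, 0],
  [0, 0.02, 0.205, 0],
  [0, 0.021, 0.217, 0],
  [0, 0.021, 0.224, 0],
  [0, 0.021, 0.224, 0],
  [0, 0.021, 0.224, 0],
])

```text
t: 16.15
tcp_pos: [0.4947, -0.0638, 0.1729]
tool_rot: [-0.522, -0.478, 0.523, -0.474]
force: [-0.5, 0.8, -0.8]
finger_gap: 0.137
```

Run:
```python
from h import *
lidplane(zl=(.08,.25),box=(.33,.68,-.13,.12)); print(manip.sense()["force"],manip.sense()["finger_gap"]); pic(7,box=(170,290,220,380))
s=np.load("top7.npz"); goldtins(s)
```

```text
lid plane [-0.023 -0.232  0.174] 2808 0.0023 tilt 13.14 [ 0.371 -0.08   0.139] [0.631 0.098 0.181]
[ 1.06232134  0.08398868 -1.25587959] 0.1355748187498708
px [267.  164.6] [ 23  23 404] depth z 0.0032 xy [0.7244 0.0225 0.022 ]
px [334.8 201. ] [ 18  18 249] depth z 0.0224 xy [ 0.5936 -0.2168  0.022 ]
px [374.6 200.9] [ 18  18 252] depth z 0.0215 xy [ 0.593 -0.357  0.022]
px [339.4 235.7] [ 18  18 247] depth z 0.0222 xy [ 0.4716 -0.2319  0.022 ]
px [374.4 246.2] [ 18  18 248] depth z 0.0215 xy [ 0.4341 -0.354   0.022 ]
```

View pics/top7.png

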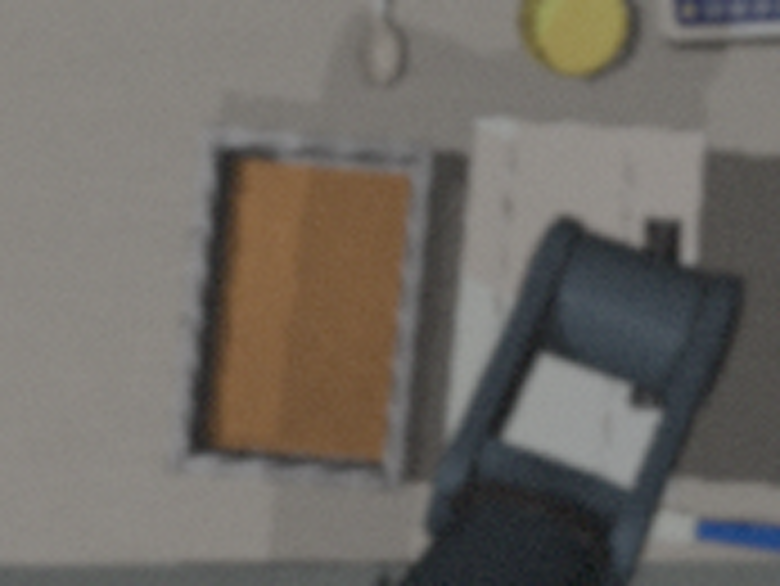

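View pics/scene7.png

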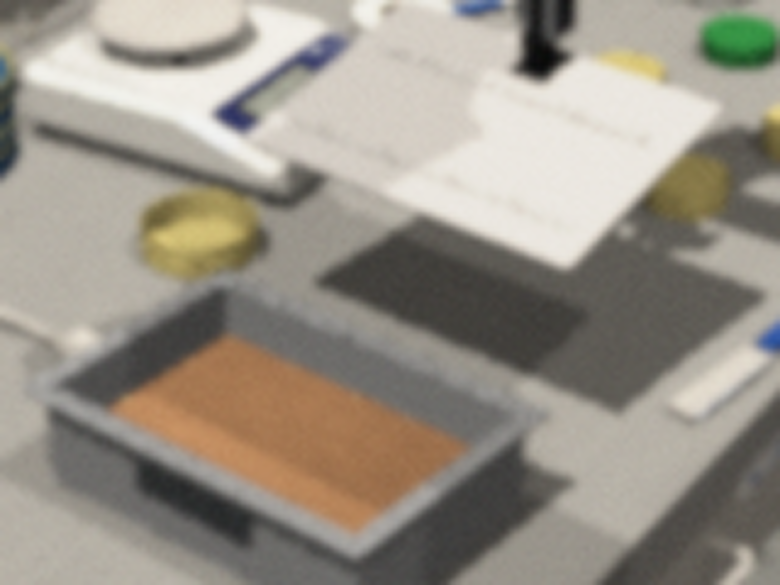

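Lid is clear over the free patch between tub and tins. Lowering.

Emit:
play_rows([
  [0.015, 0, 0, 0],
  [0.035, 0, 0, 0],
  [0.055, 0, 0, 0],
  [0.075, 0, 0, 0],
  [0.095, 0, 0, 0],
  [0.11, 0, 0, 0],
  [0.12, 0, 0, 0],
  [0.125, 0, 0, 0],
  [0.125, 0, 0, 0],
])

```text
t: 17.2
tcp_pos: [0.4942, -0.0627, 0.0477]
tool_rot: [-0.521, -0.479, 0.523, -0.475]
force: [-0.4, -0.3, -0.6]
finger_gap: 0.135
```

Emit:
play_rows([
  [0.004, 0, 0.0005, 0],
  [0.008, 0, 0.0015, 0],
  [0.012, 0, 0.003, 0],
  [0.016, 0, 0.004, 0],
  [0.02, 0, 0.005, 0],
  [0.024, 0, 0.006, 0],
  [0.028, 0, 0.007, 0],
  [0.03, 0, 0.008, 0],
  [0.03, 0, 0.008, 0],
], force=20)

```text
t: 18.1
tcp_pos: [0.494, -0.071, 0.0176]
tool_rot: [-0.522, -0.478, 0.523, -0.475]
force: [0.6, -3.3, 3.3]
finger_gap: 0.136
```

Run:
```python
from h import *
lidplane(zl=(.003,.15),box=(.33,.68,-.13,.1)); print(manip.sense()["force"],manip.sense()["finger_gap"])
```

```text
lid plane [-0.008 -0.094  0.019] 2076 0.0023 tilt 5.39 [ 0.369 -0.083  0.006] [0.628 0.089 0.025]
[ 0.13873078 -2.91194232  4.24479273] 0.13582561365656082
```

Emit:
play_rows([
  [0.003, 0, 0.0005, 0],
  [0.006, 0, 0.001, 0],
  [0.009, 0, 0.001, 0],
  [0.012, 0, 0.001, 0],
  [0.014, 0, 0.001, 0],
  [0.014, 0, 0.001, 0],
])

```text
t: 18.75
tcp_pos: [0.4935, -0.0716, 0.0035]
tool_rot: [-0.522, -0.478, 0.523, -0.475]
force: [-0.7, -3.8, 3.1]
finger_gap: 0.136
```

Run:
```python
from h import *
lidplane(zl=(.003,.15),box=(.33,.68,-.13,.1)); print(manip.sense()["force"],manip.sense()["finger_gap"])
```

```text
lid plane [0.001 0.008 0.008] 1915 0.0021 tilt 0.44 [ 0.334 -0.086  0.003] [0.629 0.091 0.013]
[-0.0208588  -3.2986005   1.41605189] 0.13978326419491272
```

Flat on the table (0.4°). Releasing and rising.

Emit:
play_rows([
  [0, 0, 0, 0],
  [0, 0, 0, 0],
  [0, 0, 0, 0],
  [0, 0, 0, 0],
  [-0.02, 0, 0, 0],
  [-0.05, 0, 0, 0],
  [-0.09, 0, 0, 0],
  [-0.12, 0, 0, 0],
  [-0.12, 0, 0, 0],
], claw=50)

```text
t: 19.7
tcp_pos: [0.4969, -0.0729, 0.1272]
tool_rot: [0.523, 0.476, -0.522, 0.477]
force: [0.5, -0.8, -0.0]
finger_gap: 0.5
```

Run:
```python
from h import *
S=manip.sense(); pic(8); s=np.load("top8.npz"); goldtins(s)
lidplane(tag=8,zl=(.003,.15),box=(.36,.64,-.1,.1))
W=world(s)
k=(abs(W[...,0]-.5)<.09)&(abs(W[...,1]-.227)<.045); print("pads z top",np.median(W[k][:,2]),W[k][:,2].std())
W=world(np.load("scene8.npz"));k=(abs(W[...,0]-.5)<.09)&(abs(W[...,1]-.22)<.04); print("pads z scene",np.median(W[k][:,2]))
go([.5935,-.217,.12],-5.3)
```

```text
px [266.9 164.6] [ 23  23 407] depth z 0.0027 xy [0.7243 0.0227 0.022 ]
px [334.8 201. ] [ 18  17 245] depth z 0.0217 xy [ 0.5936 -0.2168  0.022 ]
px [374.6 200.9] [ 18  18 251] depth z 0.0213 xy [ 0.5928 -0.3569  0.022 ]
px [339.3 235.7] [ 18  18 245] depth z 0.022 xy [ 0.4715 -0.2316  0.022 ]
px [374.3 246. ] [ 18  17 244] depth z 0.0213 xy [ 0.4348 -0.3538  0.022 ]
lid plane [-0.     0.001  0.008] 1820 0.0022 tilt 0.08 [ 0.368 -0.081  0.003] [0.628 0.092 0.013]
pads z top 0.03835882428469144 0.004170417326809096
pads z scene 0.03654715506642653
tool x-> [-0.004  0.002 -1.   ] y-> [ 0.996 -0.092 -0.004] jaw -5.3 tcp [ 0.4941 -0.0719  0.124 ]
SHIFT m [0.0032 0.1123 0.1353] spin 0.0 (q6 -16)
```

View pics/top8.png

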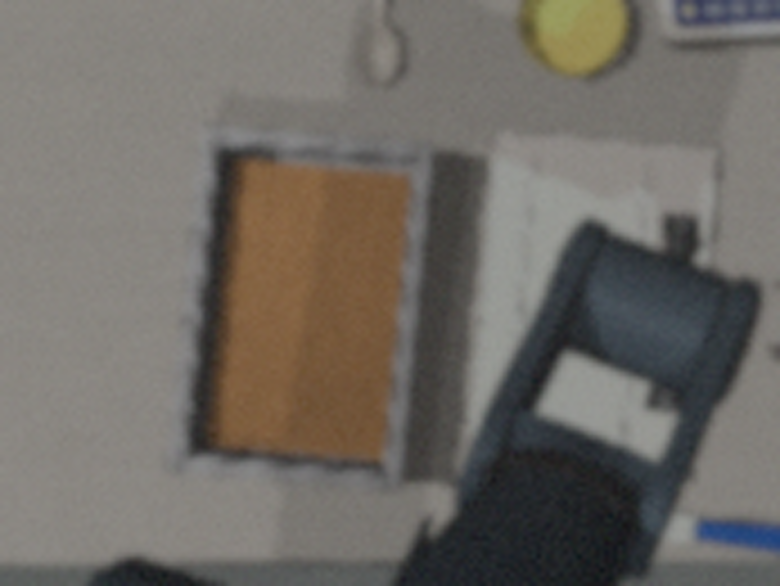

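Run:
```python
from h import *
for n in ("top","scene"):
  for tag in (7,8):
    s=np.load(f"{n}{tag}.npz"); im=s["image"]; W=world(s)
    hsv=cv2.cvtColor(im,cv2.COLOR_BGR2HSV)
    b=((hsv[...,0]>5)&(hsv[...,0]<20)&(hsv[...,1]>90)&(abs(W[...,0]-.5)<.16)&(abs(W[...,1]-.22)<.12)).astype(np.uint8)
    nn,l,st,c=cv2.connectedComponentsWithStats(b); i=1+np.argmax(st[1:,4])
    v,u=np.nonzero(l==i); P=ray(s,u,v,.0375)[:,:2]*1000
    print(n,tag,"pads",cv2.minAreaRect(P.astype(np.float32)),P.mean(0))
    k=(W[...,2]>.060)&(W[...,2]<.085)&(abs(W[...,0]-.5)<.16)&(W[...,1]>.118)&(W[...,1]<.34)
    k=cv2.morphologyEx(k.astype(np.uint8),cv2.MORPH_OPEN,np.ones((2,2)))
    v,u=np.nonzero(k); P=ray(s,u,v,.07)[:,:2]*1000
    print("   rim",cv2.minAreaRect(P.astype(np.float32)),P.mean(0),len(P))
```

```text
top 7 pads ((501.4172058105469, 227.20779418945312), (137.0330810546875, 223.39695739746094), 84.8136215209961) [500.248911   227.64523098]
   rim ((500.2621154785156, 223.31724548339844), (178.1768341064453, 263.740966796875), 84.74855041503906) [499.29253358 226.27942147] 1049
top 8 pads ((501.124267578125, 227.2344970703125), (137.0330810546875, 223.39886474609375), 84.81342315673828) [500.18134715 227.85499219]
   rim ((500.33203125, 223.31082153320312), (178.1768341064453, 263.6005554199219), 84.74855041503906) [498.57992989 226.45681685] 1051
scene 7 pads ((511.3372802734375, 209.2166748046875), (107.4977035522461, 199.75277709960938), 84.5941390991211) [508.30019348 210.82073458]
   rim ((494.57586669921875, 230.57266235351562), (178.84732055664062, 264.4972839355469), 84.85395812988281) [492.54162863 231.3532775 ] 1078
scene 8 pads ((511.3230285644531, 209.0665740966797), (107.79932403564453, 199.75277709960938), 84.59418487548828) [508.26163303 211.04119741]
   rim ((494.57586669921875, 230.57266235351562), (178.84732055664062, 264.4972839355469), 84.85395812988281) [493.64527535 231.46676377] 1089
```

Emit:
play_rows([
  [0, 0.03, 0.035, 0],
  [0, 0.06, 0.07, 0],
  [0, 0.09, 0.105, 0],
  [0, 0.112, 0.135, 0],
  [0.02, 0.112, 0.135, 0],
  [0.05, 0.112, 0.135, 0],
  [0.08, 0.112, 0.135, 0],
  [0.1, 0.112, 0.135, 0],
  [0.1, 0.112, 0.135, 0],
  [0.1, 0.112, 0.135, 0],
], claw=100)

```text
t: 20.8
tcp_pos: [0.5919, -0.2158, 0.0217]
tool_rot: [-0.522, -0.479, 0.523, -0.474]
force: [-0.2, 0.1, 0.6]
finger_gap: 0.999
```

Run:
```python
from h import *
go([.5935,-.217,-.03],-5.3); pic(9,box=(130,260,250,420))
```

```text
tool x-> [-0.007  0.004 -1.   ] y-> [ 0.996 -0.092 -0.007] jaw -5.3 tcp [ 0.5919 -0.2158  0.0217]
SHIFT m [0.0516 0.0021 0.0012] spin 0.0 (q6 -25)
```

View pics/scene9.png

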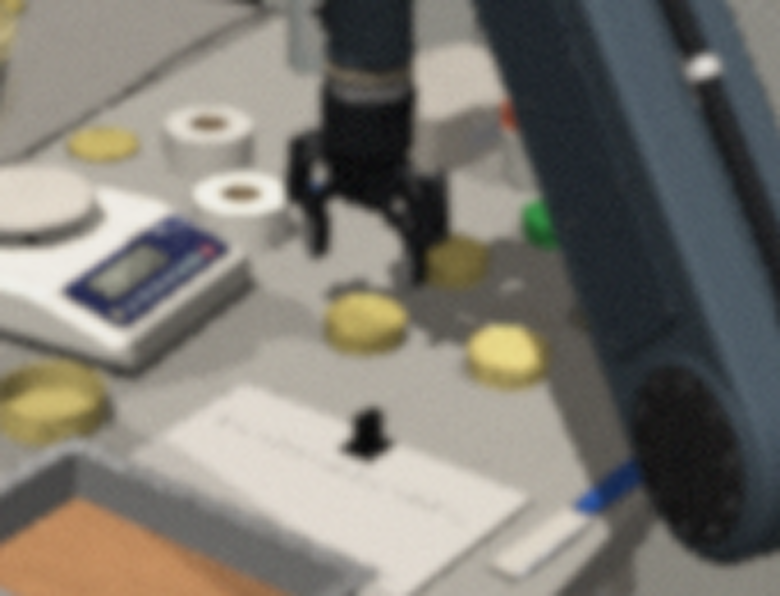

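Jaws straddle the tin at about (365,320). Descending with force checks.

Emit:
play_rows([
  [0.012, 0.002, 0.001, 0],
  [0.024, 0.002, 0.001, 0],
  [0.034, 0.002, 0.001, 0],
  [0.04, 0.002, 0.001, 0],
  [0.043, 0.002, 0.001, 0],
  [0.043, 0.002, 0.001, 0],
])

```text
t: 21.5
tcp_pos: [0.5948, -0.2175, -0.02]
tool_rot: [-0.522, -0.478, 0.523, -0.475]
force: [-0.7, 0.0, 0.6]
finger_gap: 0.997
```

Emit:
play_rows([
  [0.002, 0, 0, 0],
  [0.004, 0, 0, 0],
  [0.006, 0, 0, 0],
  [0.006, 0, 0, 0],
])

```text
t: 21.9
tcp_pos: [0.5947, -0.2174, -0.0261]
tool_rot: [-0.522, -0.478, 0.523, -0.475]
force: [-0.1, -0.3, -0.2]
finger_gap: 0.995
```

Emit:
play_rows([
  [0, 0, 0, 0],
  [0, 0, 0, 0],
  [0, 0, 0, 0],
  [0, 0, 0, 0],
  [0, 0, 0, 0],
  [0, 0, 0, 0],
], claw=0, force=25)

```text
t: 22.5
tcp_pos: [0.5945, -0.2174, -0.0256]
tool_rot: [-0.522, -0.478, 0.523, -0.475]
force: [-2.4, 0.8, 5.3]
finger_gap: 0.741
```

Emit:
play_rows([
  [-0.005, 0, 0, 0],
  [-0.015, 0, 0, 0],
  [-0.03, 0, 0, 0],
  [-0.05, 0, 0, 0],
  [-0.08, 0, 0, 0],
  [-0.11, 0, 0, 0],
  [-0.14, 0, 0, 0],
  [-0.14, 0, 0, 0],
])

```text
t: 23.3
tcp_pos: [0.5987, -0.2196, 0.1205]
tool_rot: [0.523, 0.474, -0.522, 0.479]
force: [0.5, -0.4, -0.3]
finger_gap: 0.736
```

Run:
```python
from h import *
S=manip.sense();print(S["force"],S["finger_gap"])
pic(10,box=(130,260,250,420))
s=np.load("scene10.npz");W=world(s);im=s["image"];hsv=cv2.cvtColor(im,cv2.COLOR_BGR2HSV)
m=((hsv[...,0]>16)&(hsv[...,0]<36)&(hsv[...,1]>80)&(W[...,2]>.07)&(W[...,2]<.2)&(abs(W[...,0]-.59)<.06)&(abs(W[...,1]+.217)<.06))
print(m.sum(),W[m].min(0),W[m].max(0)); 
A=0.0916
def tubw(x,y,c=(.5,.226)): return np.array([c[0]+x*np.cos(A)+y*np.sin(A),c[1]-x*np.sin(A)+y*np.cos(A)])
for x in(.055,-.055):
  for y in (.036,-.036): print(x,y,tubw(x,y))
go([*tubw(.055,.036),.114],-5.25)
```

```text
[ 0.50334154 -0.38475278 -0.2773113 ] 0.7364126595702883
151 [ 0.56501202 -0.25573791  0.14616312] [ 0.63280344 -0.17962721  0.18754365]
0.055 0.036 [0.55806241 0.25681812]
0.055 -0.036 [0.55147643 0.18511997]
-0.055 0.036 [0.44852357 0.26688003]
-0.055 -0.036 [0.44193759 0.19518188]
tool x-> [-0.002  0.001 -1.   ] y-> [ 0.996 -0.091 -0.002] jaw -5.2 tcp [ 0.5957 -0.218   0.1161]
SHIFT m [ 0.0027 -0.0809 -0.4694] spin 0.0 (q6 -25)
```

View pics/scene10.png

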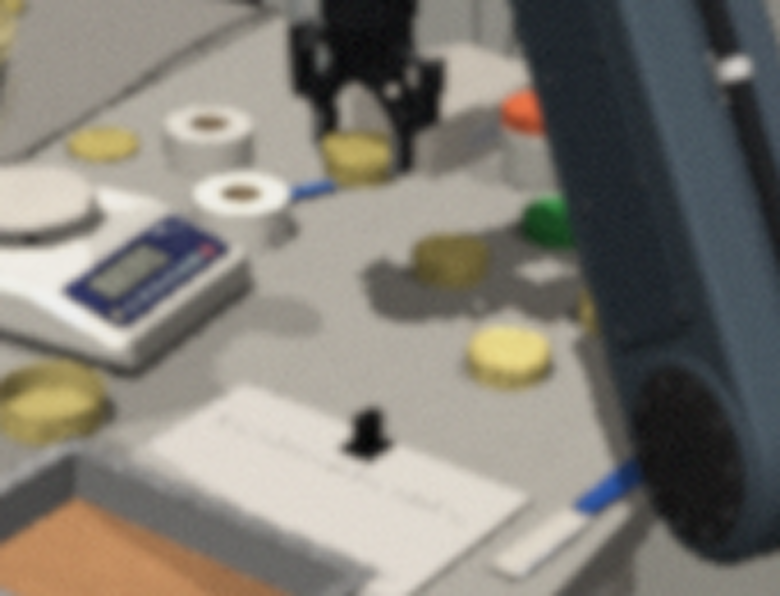

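Tin held level. Carrying it over the tub.

Emit:
play_rows([
  [0, -0.003, -0.02, 0],
  [0, -0.008, -0.05, 0],
  [0, -0.014, -0.085, 0],
  [0, -0.021, -0.125, 0],
  [0, -0.028, -0.165, 0],
  [0, -0.035, -0.205, 0],
  [0, -0.042, -0.245, 0],
  [0, -0.049, -0.285, 0],
  [0, -0.056, -0.325, 0],
  [0, -0.063, -0.365, 0],
  [0, -0.07, -0.405, 0],
  [0, -0.076, -0.44, 0],
  [0, -0.08, -0.46, 0],
  [0, -0.081, -0.469, 0],
  [0.0, -0.081, -0.469, 0],
  [0.0, -0.081, -0.469, 0],
])

```text
t: 25.0
tcp_pos: [0.5573, 0.2557, 0.116]
tool_rot: [-0.522, -0.477, 0.523, -0.476]
force: [-0.4, -0.8, -0.8]
finger_gap: 0.738
```

```bash
cat >> h.py <<'E'
A=0.0916
def tubw(x,y,c=(.5,.226)): return np.array([c[0]+x*np.cos(A)+y*np.sin(A),c[1]-x*np.sin(A)+y*np.cos(A)])
E
python3 - <<'E'
from h import *
S=manip.sense();print(S["force"],S["finger_gap"])
pic(11,box=(180,300,200,360))
go([*tubw(.055,.036),.0165],-5.25)
E
```

```text
[-0.36266685 -0.79529843 -0.78547456] 0.7378528869981255
tool x-> [-0.003  0.001 -1.   ] y-> [ 0.996 -0.093 -0.003] jaw -5.3 tcp [0.5579 0.2551 0.1164]
SHIFT m [ 0.0999  0.0003 -0.0017] spin -0.1 (q6 19)
```

View pics/scene11.png

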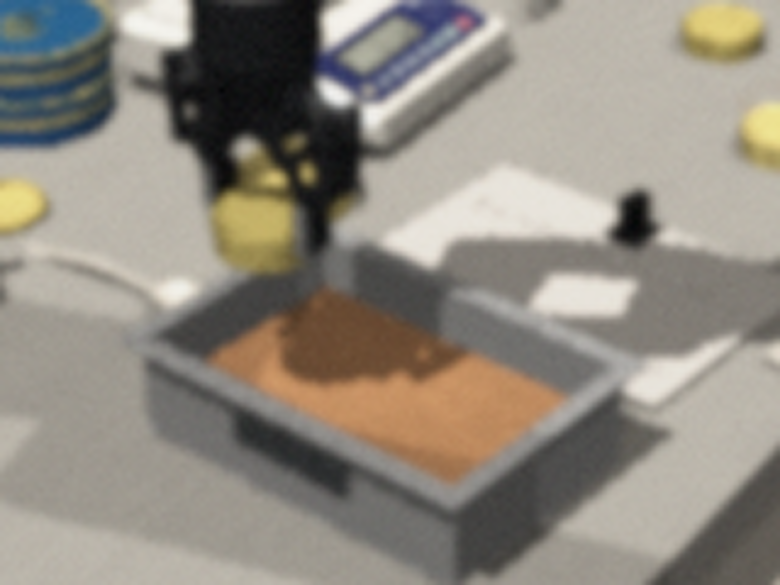

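View pics/top11.png

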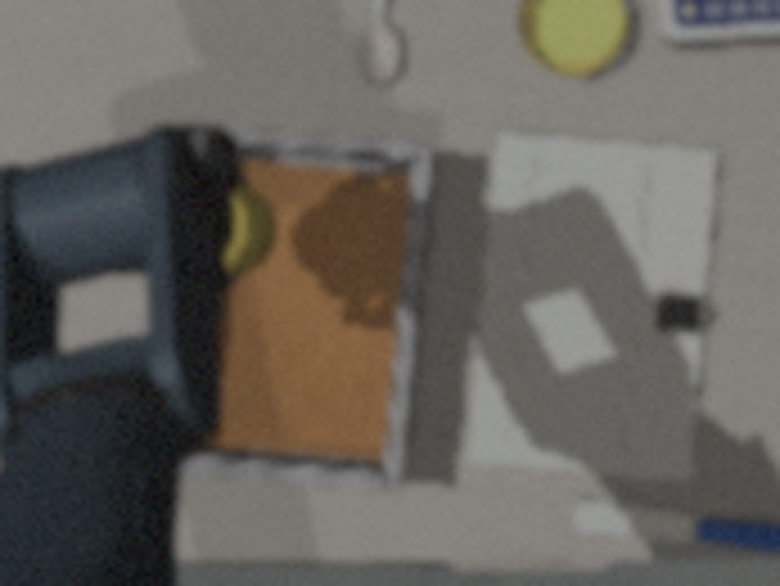

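Emit:
play_rows([
  [0.02, 0, -0.001, 0],
  [0.045, 0, -0.001, 0],
  [0.065, 0, -0.001, 0],
  [0.08, 0, -0.001, 0],
  [0.09, 0, -0.001, 0],
  [0.096, 0, -0.001, 0],
  [0.099, 0, -0.001, 0],
  [0.099, 0, -0.001, 0],
])

```text
t: 25.9
tcp_pos: [0.558, 0.2562, 0.0175]
tool_rot: [-0.522, -0.477, 0.523, -0.475]
force: [-0.9, -0.1, 0.3]
finger_gap: 0.738
```

Emit:
play_rows([
  [0.001, 0, 0, 0],
  [0.002, 0, 0, 0],
  [0.003, 0, 0, 0],
  [0.003, 0, 0, 0],
])

```text
t: 26.3
tcp_pos: [0.558, 0.2562, 0.0147]
tool_rot: [-0.522, -0.477, 0.523, -0.475]
force: [0.2, 0.4, -0.4]
finger_gap: 0.743
```

Emit:
play_rows([
  [0.001, 0, 0, 0],
  [0.002, 0, 0, 0],
  [0.002, 0, 0, 0],
])

```text
t: 26.6
tcp_pos: [0.5578, 0.2562, 0.0125]
tool_rot: [-0.522, -0.477, 0.523, -0.475]
force: [0.0, 0.6, -0.4]
finger_gap: 0.741
```

Emit:
play_rows([
  [0.001, 0, 0, 0],
  [0.002, 0, 0, 0],
  [0.003, 0, 0, 0],
  [0.003, 0, 0, 0],
])

```text
t: 27.0
tcp_pos: [0.558, 0.2562, 0.0101]
tool_rot: [-0.522, -0.477, 0.523, -0.475]
force: [-0.7, -0.6, 5.4]
finger_gap: 0.74
```

Contact at 5.4 N with TCP 0.0101, so the pads are at about 36 mm, matching the depth reading. Releasing.

Emit:
play_rows([
  [0, 0, 0, 0],
  [0, 0, 0, 0],
  [0, 0, 0, 0],
  [-0.01, 0, 0, 0],
  [-0.03, 0, 0, 0],
  [-0.06, 0, 0, 0],
  [-0.1, 0, 0, 0],
  [-0.1, 0, 0, 0],
], claw=88)

```text
t: 27.8
tcp_pos: [0.5625, 0.2574, 0.1162]
tool_rot: [0.526, 0.475, -0.519, 0.478]
force: [0.6, 0.5, 0.3]
finger_gap: 0.882
```

Run:
```python
from h import *
S=manip.sense();print(S["force"],S["finger_gap"])
pic(12); s=np.load("top12.npz"); goldtins(s)
go([.5928,-.357,.11],-5.25)
```

```text
[0.60515801 0.50978592 0.32983772] 0.8818254922837315
px [266.6 164.6] [ 23  22 386] depth z 0.0032 xy [0.7245 0.0237 0.022 ]
px [374.6 200.9] [ 18  18 251] depth z 0.0214 xy [ 0.593  -0.3569  0.022 ]
px [198.3 211.4] [ 20  21 326] depth z 0.058 xy [0.56  0.265 0.022]
px [339.7 235.9] [ 18  17 224] depth z 0.0221 xy [ 0.4709 -0.2331  0.022 ]
px [374.6 246.1] [ 18  17 232] depth z 0.0216 xy [ 0.4346 -0.3547  0.022 ]
tool x-> [ 0.001  0.001 -1.   ] y-> [ 0.996 -0.093  0.001] jaw -5.3 tcp [0.559  0.2564 0.1118]
SHIFT m [0.001  0.0907 0.6076] spin -0.1 (q6 19)
```

View pics/scene12.png

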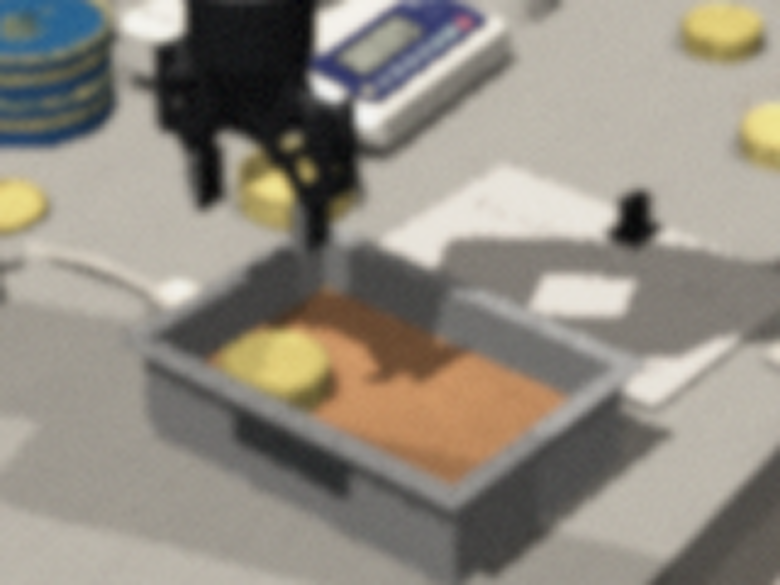

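Tin 1 lies flat at the far left of the pads. Next tin: (0.593, −0.357).

Emit:
play_rows([
  [0, 0.004, 0.025, 0],
  [0, 0.01, 0.065, 0],
  [0, 0.016, 0.11, 0],
  [0, 0.023, 0.155, 0],
  [0, 0.03, 0.2, 0],
  [0, 0.037, 0.245, 0],
  [0, 0.044, 0.29, 0],
  [0, 0.05, 0.335, 0],
  [0, 0.057, 0.38, 0],
  [0, 0.064, 0.425, 0],
  [0, 0.07, 0.47, 0],
  [0, 0.077, 0.515, 0],
  [0, 0.084, 0.56, 0],
  [0.0, 0.089, 0.595, 0],
  [0.02, 0.091, 0.607, 0],
  [0.05, 0.091, 0.6076, 0],
  [0.08, 0.091, 0.6076, 0],
  [0.1, 0.091, 0.6076, 0],
  [0.1, 0.091, 0.6076, 0],
], claw=100)

```text
t: 29.8
tcp_pos: [0.5895, -0.3541, 0.0055]
tool_rot: [0.523, 0.48, -0.523, 0.472]
force: [-0.7, -0.3, -0.9]
finger_gap: 0.998
```

Run:
```python
from h import *
pic(13,box=(130,260,250,420)); s=np.load("top13.npz"); goldtins(s)
go([.593,-.357,-.0255],-5.25)
```

```text
px [266.9 164.6] [ 23  22 400] depth z 0.0031 xy [0.7245 0.0227 0.022 ]
px [198.  211.2] [ 21  21 336] depth z 0.0584 xy [0.5607 0.266  0.022 ]
px [377.6 247.8] [ 13  16 130] depth z 0.022 xy [ 0.4284 -0.3652  0.022 ]
tool x-> [-0.001  0.003 -1.   ] y-> [ 0.996 -0.093 -0.001] jaw -5.3 tcp [ 0.5925 -0.3562  0.0097]
SHIFT m [0.0352 0.0006 0.0008] spin -0.1 (q6 -35)
```

View pics/scene13.png

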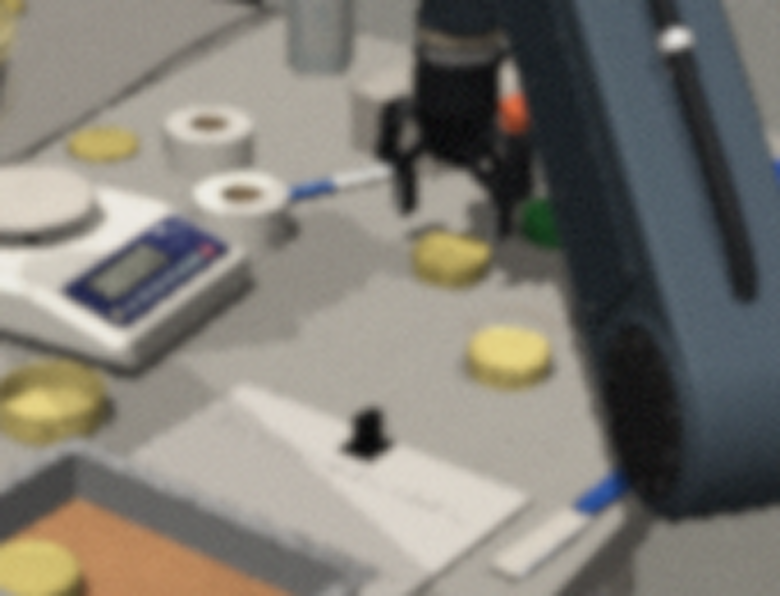

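Emit:
play_rows([
  [0.01, 0, 0.001, 0],
  [0.02, 0, 0.001, 0],
  [0.028, 0, 0.001, 0],
  [0.033, 0, 0.001, 0],
  [0.035, 0, 0.001, 0],
  [0.035, 0, 0.001, 0],
])

```text
t: 30.5
tcp_pos: [0.5922, -0.357, -0.0256]
tool_rot: [0.523, 0.478, -0.522, 0.475]
force: [1.1, 0.2, -0.6]
finger_gap: 1.001
```

Emit:
play_rows([
  [0, 0, 0, 0],
  [0, 0, 0, 0],
  [0, 0, 0, 0],
  [0, 0, 0, 0],
  [0, 0, 0, 0],
  [0, 0, 0, 0],
], claw=0, force=25)

```text
t: 31.1
tcp_pos: [0.5927, -0.3573, -0.025]
tool_rot: [0.523, 0.477, -0.522, 0.475]
force: [0.4, -0.3, 3.9]
finger_gap: 0.735
```

Emit:
play_rows([
  [-0.005, 0, 0, 0],
  [-0.015, 0, 0, 0],
  [-0.03, 0, 0, 0],
  [-0.05, 0, 0, 0],
  [-0.08, 0, 0, 0],
  [-0.11, 0, 0, 0],
  [-0.135, 0, 0, 0],
  [-0.14, 0, 0, 0],
  [-0.14, 0, 0, 0],
])

```text
t: 32.0
tcp_pos: [0.5933, -0.3582, 0.1167]
tool_rot: [0.523, 0.476, -0.522, 0.476]
force: [-0.7, -0.5, -0.6]
finger_gap: 0.739
```

Run:
```python
from h import *
S=manip.sense();print(S["force"],S["finger_gap"])
s=snapshot("scene"); cv2.imwrite("pics/s14.png",cv2.resize(s["image"][120:250,260:430],None,fx=4,fy=4,interpolation=cv2.INTER_CUBIC))
go([*tubw(-.055,.036),.114],-5.25)
t=np.load("top13.npz")
print("tin1 in tub",[(lambda d:(d[0]*np.cos(A)-d[1]*np.sin(A),d[0]*np.sin(A)+d[1]*np.cos(A)))(ray(t,198.1,211.3,.0585)[:2]-[.5,.226])])
```

```text
[-0.66461808 -0.4915111  -0.58253995] 0.7394966419236603
tool x-> [-0.001  0.003 -1.   ] y-> [ 0.996 -0.093 -0.001] jaw -5.3 tcp [ 0.5924 -0.3574  0.115 ]
SHIFT m [ 0.003  -0.2012 -0.6083] spin -0.1 (q6 -35)
tin1 in tub [(np.float64(0.05622073626135396), np.float64(0.03576837586334281))]
```

View pics/s14.png

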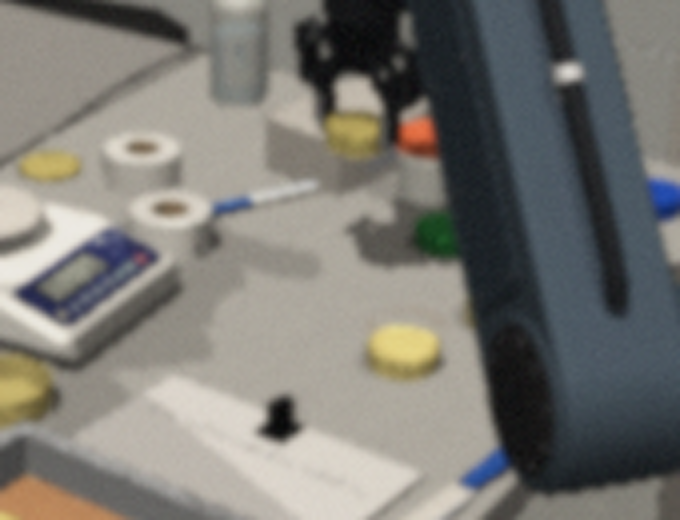

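Emit:
play_rows([
  [0, -0.008, -0.025, 0],
  [0, -0.022, -0.065, 0],
  [0, -0.036, -0.11, 0],
  [0, -0.05, -0.15, 0],
  [0, -0.064, -0.195, 0],
  [0, -0.079, -0.24, 0],
  [0, -0.094, -0.285, 0],
  [0, -0.109, -0.33, 0],
  [0, -0.124, -0.375, 0],
  [0, -0.139, -0.42, 0],
  [0, -0.154, -0.465, 0],
  [0, -0.169, -0.51, 0],
  [0, -0.182, -0.55, 0],
  [0, -0.192, -0.58, 0],
  [0, -0.199, -0.6, 0],
  [0, -0.201, -0.608, 0],
  [0, -0.201, -0.608, 0],
  [0, -0.201, -0.608, 0],
])

```text
t: 33.85
tcp_pos: [0.4485, 0.2657, 0.1163]
tool_rot: [-0.523, -0.477, 0.523, -0.475]
force: [-0.8, -0.2, -1.0]
finger_gap: 0.741
```

Run:
```python
from h import *
S=manip.sense();print(S["force"],S["finger_gap"])
pic(15)
go([*tubw(-.055,.036),.015],-5.25)
```

```text
[-0.80714342 -0.15479849 -0.98634545] 0.7414126878706332
tool x-> [-0.002  0.002 -1.   ] y-> [ 0.996 -0.094 -0.002] jaw -5.4 tcp [0.4489 0.2654 0.1166]
SHIFT m [ 0.1017 -0.0003 -0.0012] spin -0.2 (q6 23)
```

View pics/scene15.png

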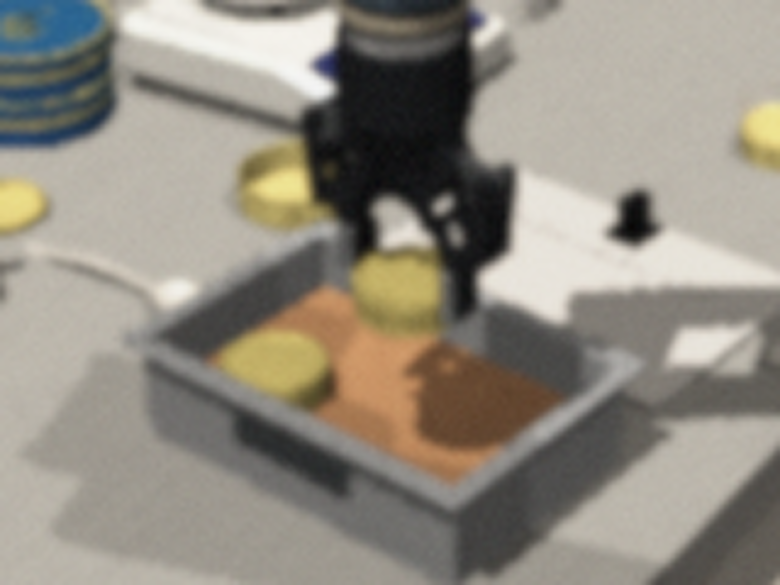

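Above the near left place. Lowering to about 0.014, then in 1 mm steps to contact.

Emit:
play_rows([
  [0.02, 0, -0.001, 0],
  [0.045, 0, -0.001, 0],
  [0.065, 0, -0.001, 0],
  [0.082, 0, -0.001, 0],
  [0.092, 0, -0.001, 0],
  [0.099, 0, -0.001, 0],
  [0.102, 0, -0.001, 0],
  [0.102, 0, -0.001, 0],
])

```text
t: 34.75
tcp_pos: [0.4491, 0.2665, 0.0147]
tool_rot: [0.523, 0.477, -0.523, 0.475]
force: [-0.7, 0.5, 0.4]
finger_gap: 0.743
```

Emit:
play_rows([
  [0.001, 0, 0, 0],
  [0.002, 0, 0, 0],
  [0.003, 0, 0, 0],
  [0.0035, 0, 0, 0],
  [0.0035, 0, 0, 0],
])

```text
t: 35.25
tcp_pos: [0.4493, 0.2666, 0.0114]
tool_rot: [0.524, 0.477, -0.523, 0.475]
force: [-0.2, 0.2, 1.7]
finger_gap: 0.738
```

Light contact (1.7 N). Releasing and going up.

Emit:
play_rows([
  [0, 0, 0, 0],
  [0, 0, 0, 0],
  [0, 0, 0, 0],
  [-0.01, 0, 0, 0],
  [-0.03, 0, 0, 0],
  [-0.06, 0, 0, 0],
  [-0.1, 0, 0, 0],
  [-0.1, 0, 0, 0],
  [-0.1, 0, 0, 0],
], claw=88)

```text
t: 36.15
tcp_pos: [0.4501, 0.2666, 0.113]
tool_rot: [0.525, 0.476, -0.522, 0.475]
force: [-0.5, -0.1, -1.4]
finger_gap: 0.878
```

```bash
cat >> h.py <<'E'
def intub(s,z=.0585):
    im=s["image"]; hsv=cv2.cvtColor(im,cv2.COLOR_BGR2HSV); W=world(s)
    m=((hsv[...,0]>20)&(hsv[...,0]<34)&(hsv[...,1]>90)&(abs(W[...,0]-.5)<.16)&(abs(W[...,1]-.226)<.12)).astype(np.uint8)
    n,l,st,c=cv2.connectedComponentsWithStats(m)
    for i in range(1,n):
        if st[i,4]>100:
            d=ray(s,c[i][0],c[i][1],z)[:2]-[.5,.226]; P=W[l==i]
            AA=np.c_[P[:,:2],np.ones(len(P))]; cc=np.linalg.lstsq(AA,P[:,2],rcond=None)[0]
            print("in tub:",np.round([d[0]*np.cos(A)-d[1]*np.sin(A),d[0]*np.sin(A)+d[1]*np.cos(A)],4),st[i,2:],"z",np.median(P[:,2]).round(4))
E
python3 - <<'E'
from h import *
S=manip.sense();print(S["force"],S["finger_gap"])
pic(16); s=np.load("top16.npz"); goldtins(s); intub(s)
go([.4712,-.2325,.11],-5.25)
E
```

```text
[-0.48349803 -0.05129927 -1.38228257] 0.878356903340595
px [266.6 164.6] [ 23  22 393] depth z 0.003 xy [0.7246 0.0238 0.022 ]
px [197.8 211.3] [ 21  20 333] depth z 0.0575 xy [0.5604 0.2668 0.022 ]
px [339.6 236. ] [ 16  17 219] depth z 0.022 xy [ 0.4704 -0.2327  0.022 ]
px [195.2 242.8] [ 20  21 331] depth z 0.0583 xy [0.4498 0.2749 0.022 ]
px [374.6 246.1] [ 18  17 233] depth z 0.022 xy [ 0.4345 -0.3549  0.022 ]
in tub: [0.056  0.0371] [ 21  19 315] z 0.0579
in tub: [-0.0528  0.0348] [ 20  19 311] z 0.0587
tool x-> [-0.002  0.002 -1.   ] y-> [ 0.995 -0.095 -0.002] jaw -5.4 tcp [0.4486 0.2661 0.1111]
SHIFT m [-1.000e-04  6.970e-02  4.942e-01] spin -0.2 (q6 24)
```

View pics/scene16.png

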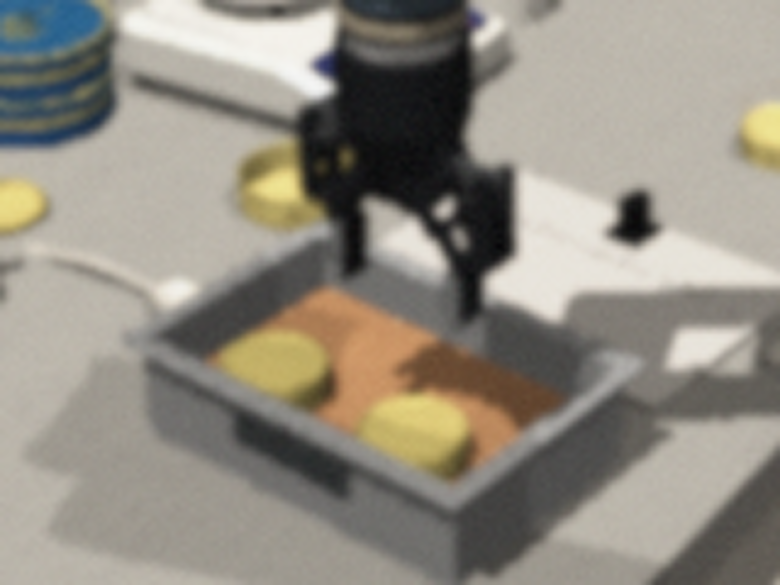

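Two tins lie flat in the left row. Third tin: (0.471, −0.2325).

Emit:
play_rows([
  [0, 0.003, 0.02, 0],
  [0, 0.008, 0.055, 0],
  [0, 0.013, 0.095, 0],
  [0, 0.019, 0.135, 0],
  [0, 0.025, 0.175, 0],
  [0, 0.03, 0.215, 0],
  [0, 0.036, 0.255, 0],
  [0, 0.042, 0.295, 0],
  [0, 0.047, 0.335, 0],
  [0, 0.053, 0.375, 0],
  [0, 0.059, 0.415, 0],
  [0, 0.064, 0.45, 0],
  [0, 0.068, 0.48, 0],
  [0.015, 0.07, 0.492, 0],
  [0.04, 0.07, 0.494, 0],
  [0.07, 0.07, 0.494, 0],
  [0.095, 0.07, 0.494, 0],
  [0.1, 0.07, 0.494, 0],
  [0.1, 0.07, 0.494, 0],
], claw=100)

```text
t: 38.15
tcp_pos: [0.47, -0.2312, 0.0084]
tool_rot: [-0.523, -0.478, 0.523, -0.473]
force: [-0.1, -0.5, 0.1]
finger_gap: 1.001
```

Run:
```python
from h import *
pic(17,box=(130,260,250,420)); s=np.load("top17.npz"); goldtins(s)
goldtins(np.load("scene17.npz"))
go([.471,-.2325,-.0255],-5.25)
```

```text
px [267.  164.5] [ 23  22 407] depth z 0.0032 xy [0.7248 0.0224 0.022 ]
px [198.  211.3] [ 22  21 341] depth z 0.0584 xy [0.5605 0.2662 0.022 ]
px [194.9 242.8] [ 21  21 343] depth z 0.0578 xy [0.4498 0.276  0.022 ]
px [374.4 246. ] [ 18  19 253] depth z 0.0217 xy [ 0.4348 -0.354   0.022 ]
px [ 55.7 155.9] [ 65  23 583] depth z 0.0294 xy [1.7587 0.1061 0.022 ]
px [360.4 207.3] [ 18  14 188] depth z 0.0188 xy [ 0.4627 -0.2199  0.022 ]
px [260.6 217.1] [ 24  18 326] depth z 0.0108 xy [0.7163 0.0322 0.022 ]
px [199.  222.2] [ 19  11 163] depth z 0.0032 xy [0.8675 0.1725 0.022 ]
px [257.1 254.4] [ 23  16 253] depth z 0.0565 xy [0.5871 0.215  0.022 ]
px [285.5 268.1] [ 23  17 277] depth z 0.0565 xy [0.4739 0.2252 0.022 ]
tool x-> [-0.002  0.002 -1.   ] y-> [ 0.996 -0.095 -0.002] jaw -5.4 tcp [ 0.4715 -0.2322  0.0102]
SHIFT m [ 0.0357 -0.0004  0.0004] spin -0.2 (q6 -33)
```

View pics/scene17.png

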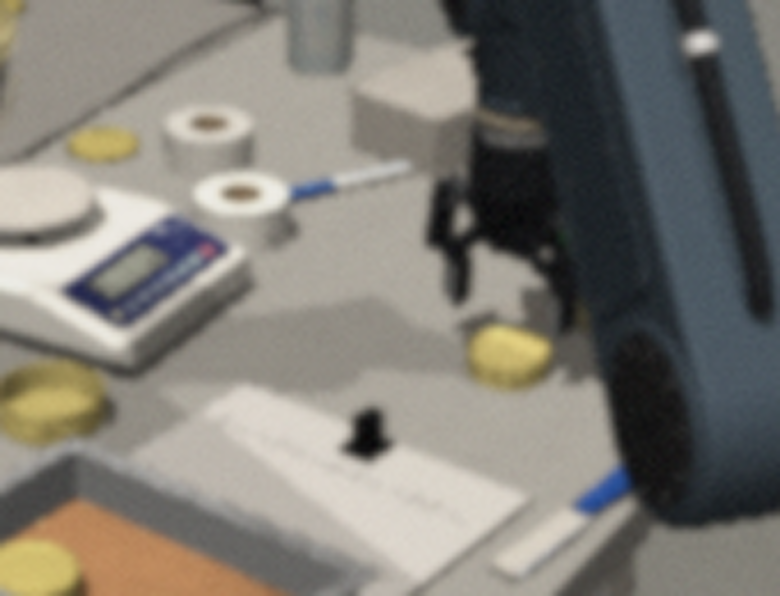

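Jaws straddle the third tin (about 510,355), unmoved. Grasping.

Emit:
play_rows([
  [0.01, 0, 0.0, 0],
  [0.02, 0, 0.0, 0],
  [0.028, 0, 0.0, 0],
  [0.033, 0, 0.0, 0],
  [0.0355, 0, 0.0, 0],
  [0.0355, 0, 0.0, 0],
])

```text
t: 38.85
tcp_pos: [0.4712, -0.2319, -0.0257]
tool_rot: [-0.523, -0.477, 0.523, -0.474]
force: [0.4, 0.7, -0.6]
finger_gap: 1.0
```

Emit:
play_rows([
  [0, 0, 0, 0],
  [0, 0, 0, 0],
  [0, 0, 0, 0],
  [0, 0, 0, 0],
  [0, 0, 0, 0],
  [0, 0, 0, 0],
], claw=0, force=25)

```text
t: 39.45
tcp_pos: [0.4712, -0.232, -0.0252]
tool_rot: [-0.523, -0.477, 0.523, -0.475]
force: [-1.4, 1.1, 6.5]
finger_gap: 0.739
```

Emit:
play_rows([
  [-0.005, 0, 0, 0],
  [-0.015, 0, 0, 0],
  [-0.03, 0, 0, 0],
  [-0.05, 0, 0, 0],
  [-0.08, 0, 0, 0],
  [-0.11, 0, 0, 0],
  [-0.135, 0, 0, 0],
  [-0.14, 0, 0, 0],
  [-0.14, 0, 0, 0],
])

```text
t: 40.35
tcp_pos: [0.472, -0.2326, 0.1158]
tool_rot: [0.523, 0.476, -0.523, 0.475]
force: [0.1, -0.1, -0.7]
finger_gap: 0.735
```

Run:
```python
from h import *
S=manip.sense();print(S["force"],S["finger_gap"])
go([*tubw(.055,-.036),.114],-5.25)
```

```text
[ 0.1029887  -0.07391055 -0.67832933] 0.7353333088946763
tool x-> [-0.     0.001 -1.   ] y-> [ 0.996 -0.094 -0.001] jaw -5.4 tcp [ 0.472  -0.2326  0.1158]
SHIFT m [ 0.0021  0.0396 -0.4234] spin -0.2 (q6 -33)
```

Emit:
play_rows([
  [0, 0.002, -0.02, 0],
  [0, 0.005, -0.05, 0],
  [0, 0.008, -0.085, 0],
  [0, 0.011, -0.12, 0],
  [0, 0.015, -0.16, 0],
  [0, 0.019, -0.2, 0],
  [0, 0.023, -0.24, 0],
  [0, 0.027, -0.28, 0],
  [0, 0.031, -0.32, 0],
  [0, 0.034, -0.355, 0],
  [0, 0.037, -0.385, 0],
  [0, 0.039, -0.408, 0],
  [0, 0.0396, -0.42, 0],
  [0, 0.0396, -0.423, 0],
  [0, 0.0396, -0.423, 0],
  [0, 0.0396, -0.423, 0],
])

```text
t: 41.95
tcp_pos: [0.5509, 0.1836, 0.1157]
tool_rot: [-0.523, -0.476, 0.524, -0.475]
force: [-0.0, -0.4, -0.1]
finger_gap: 0.733
```

Run:
```python
from h import *
S=manip.sense();print(S["force"],S["finger_gap"])
pic(18)
go([*tubw(.055,-.036),.015],-5.25)
```

```text
[-0.0121721  -0.39713956 -0.08172747] 0.7333614967502692
tool x-> [-0.001  0.    -1.   ] y-> [ 0.995 -0.096 -0.001] jaw -5.5 tcp [0.5512 0.1835 0.116 ]
SHIFT m [ 0.101   0.0002 -0.0016] spin -0.3 (q6 13)
```

View pics/scene18.png

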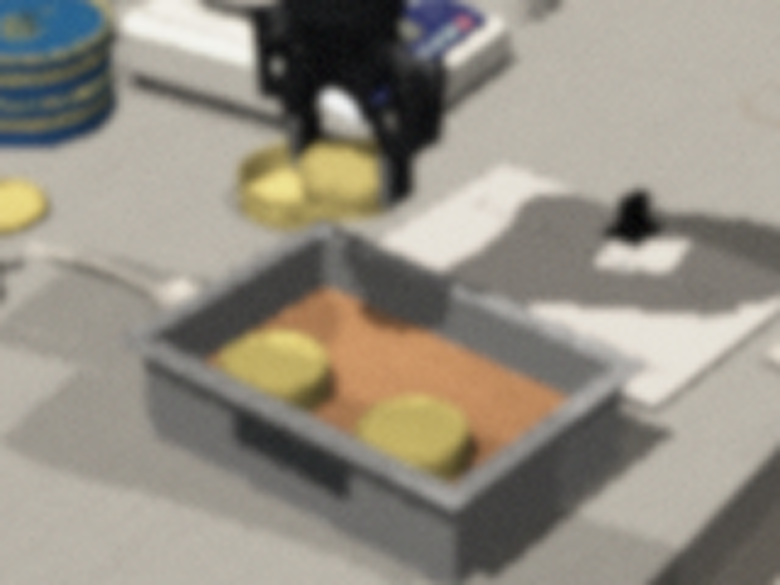

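Emit:
play_rows([
  [0.02, 0, -0.001, 0],
  [0.045, 0, -0.001, 0],
  [0.065, 0, -0.001, 0],
  [0.082, 0, -0.001, 0],
  [0.092, 0, -0.001, 0],
  [0.098, 0, -0.001, 0],
  [0.1015, 0, -0.001, 0],
  [0.1015, 0, -0.001, 0],
])

```text
t: 42.85
tcp_pos: [0.5515, 0.1845, 0.0146]
tool_rot: [-0.523, -0.476, 0.524, -0.475]
force: [0.1, -0.2, -0.6]
finger_gap: 0.737
```

Emit:
play_rows([
  [0.001, 0, 0, 0],
  [0.002, 0, 0, 0],
  [0.003, 0, 0, 0],
  [0.0035, 0, 0, 0],
  [0.0035, 0, 0, 0],
])

```text
t: 43.35
tcp_pos: [0.5516, 0.1845, 0.0113]
tool_rot: [0.524, 0.476, -0.523, 0.475]
force: [-0.5, 0.2, 0.2]
finger_gap: 0.731
```

Emit:
play_rows([
  [0.0007, 0, 0, 0],
  [0.0012, 0, 0, 0],
  [0.0012, 0, 0, 0],
])

```text
t: 43.65
tcp_pos: [0.5516, 0.1845, 0.0105]
tool_rot: [0.524, 0.476, -0.523, 0.475]
force: [-1.4, 0.4, 4.7]
finger_gap: 0.734
```

Emit:
play_rows([
  [0, 0, 0, 0],
  [0, 0, 0, 0],
  [0, 0, 0, 0],
  [-0.01, 0, 0, 0],
  [-0.03, 0, 0, 0],
  [-0.06, 0, 0, 0],
  [-0.1, 0, 0, 0],
  [-0.1, 0, 0, 0],
  [-0.1, 0, 0, 0],
], claw=88)

```text
t: 44.55
tcp_pos: [0.5524, 0.1846, 0.1121]
tool_rot: [0.524, 0.475, -0.522, 0.476]
force: [-0.3, 0.3, 0.4]
finger_gap: 0.879
```

Run:
```python
from h import *
S=manip.sense();print(S["force"],S["finger_gap"])
pic(19); s=np.load("top19.npz"); goldtins(s); intub(s)
go([.4347,-.3545,.11],-5.25)
```

```text
[-0.33288474  0.27627272  0.35314245] 0.8787172908858986
px [266.7 164.6] [ 23  22 390] depth z 0.0032 xy [0.7243 0.0234 0.022 ]
px [220.5 213. ] [ 18  21 254] depth z 0.0587 xy [0.5539 0.1867 0.022 ]
px [374.6 246.1] [ 18  17 233] depth z 0.0214 xy [ 0.4345 -0.3549  0.022 ]
in tub: [ 0.0568 -0.0422] [ 17  19 237] z 0.0589
tool x-> [-0.002  0.    -1.   ] y-> [ 0.995 -0.096 -0.002] jaw -5.5 tcp [0.5508 0.1843 0.11  ]
SHIFT m [ 0.     -0.0637  0.5475] spin -0.3 (q6 13)
```

View pics/scene19.png

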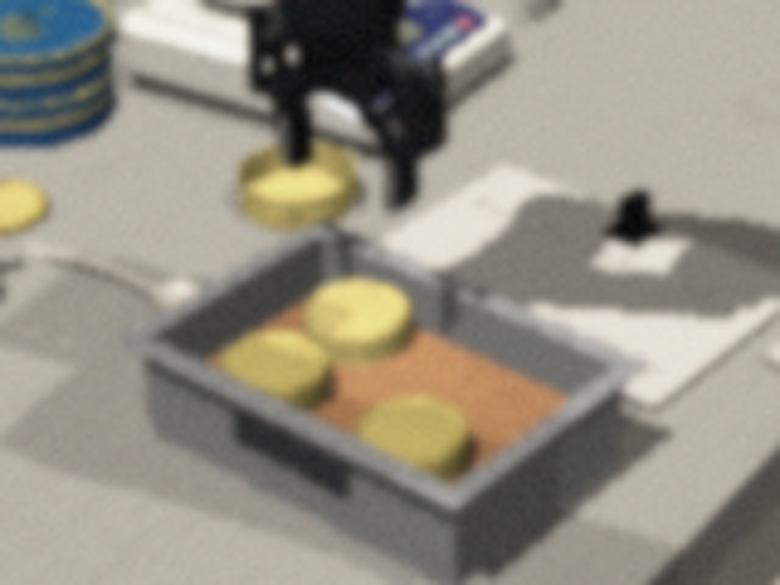

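Three in. Last tin: (0.4347, −0.3545).

Emit:
play_rows([
  [0, -0.002, 0.02, 0],
  [0, -0.006, 0.055, 0],
  [0, -0.011, 0.095, 0],
  [0, -0.016, 0.14, 0],
  [0, -0.021, 0.185, 0],
  [0, -0.027, 0.23, 0],
  [0, -0.032, 0.275, 0],
  [0, -0.037, 0.32, 0],
  [0, -0.042, 0.365, 0],
  [0, -0.047, 0.41, 0],
  [0, -0.053, 0.455, 0],
  [0, -0.058, 0.495, 0],
  [0, -0.062, 0.53, 0],
  [0.015, -0.064, 0.546, 0],
  [0.04, -0.064, 0.5475, 0],
  [0.07, -0.064, 0.5475, 0],
  [0.095, -0.064, 0.5475, 0],
  [0.1, -0.064, 0.5475, 0],
  [0.1, -0.064, 0.5475, 0],
], claw=100)

```text
t: 46.55
tcp_pos: [0.4332, -0.3532, 0.0083]
tool_rot: [-0.523, -0.477, 0.524, -0.473]
force: [-0.7, -0.1, 0.4]
finger_gap: 1.002
```

Run:
```python
from h import *
pic(20,box=(130,260,290,460)); s=np.load("top20.npz"); goldtins(s); intub(s)
cv2.imwrite("pics/t20.png",cv2.resize(s["image"][170:290,300:460],None,fx=4,fy=4))
go([.4347,-.3545,-.0255],-5.25)
```

```text
px [266.6 164.6] [ 23  22 392] depth z 0.0034 xy [0.7245 0.0237 0.022 ]
px [206.9 211.9] [ 41  23 593] depth z 0.058 xy [0.5582 0.2345 0.022 ]
px [193.9 238.4] [ 20  21 329] depth z 0.0576 xy [0.4653 0.2798 0.022 ]
in tub: [0.0567 0.0048] [ 41  21 558] z 0.0583
in tub: [-0.0379  0.0411] [ 20  20 318] z 0.0578
tool x-> [-0.001 -0.    -1.   ] y-> [ 0.995 -0.096 -0.001] jaw -5.5 tcp [ 0.4346 -0.3547  0.0104]
SHIFT m [ 0.0359  0.0002 -0.0002] spin -0.3 (q6 -45)
```

View pics/scene20.png

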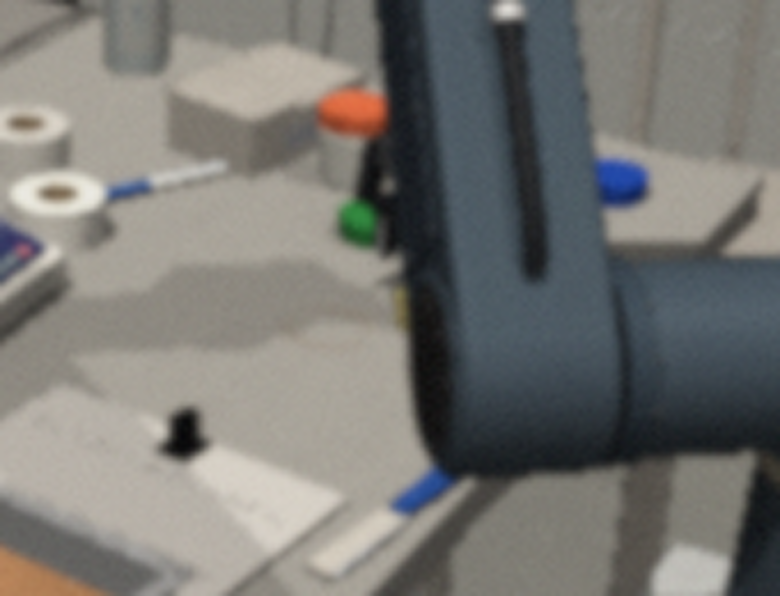

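View pics/t20.png

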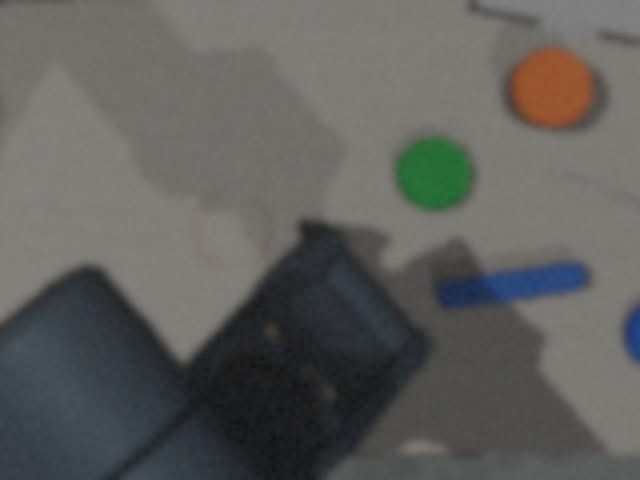

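One tin in the tub was knocked about 16 mm, to (−0.038, 0.041) in the tub frame. It's still within limits and leaves the fourth place free. Grasping the last tin.

Emit:
play_rows([
  [0.01, 0, 0.0, 0],
  [0.02, 0, 0.0, 0],
  [0.028, 0, 0.0, 0],
  [0.033, 0, 0.0, 0],
  [0.0355, 0, 0.0, 0],
  [0.0355, 0, 0.0, 0],
])

```text
t: 47.25
tcp_pos: [0.4343, -0.3544, -0.0256]
tool_rot: [-0.523, -0.476, 0.524, -0.475]
force: [-0.1, -0.4, -0.1]
finger_gap: 0.999
```

Emit:
play_rows([
  [0, 0, 0, 0],
  [0, 0, 0, 0],
  [0, 0, 0, 0],
  [0, 0, 0, 0],
  [0, 0, 0, 0],
  [0, 0, 0, 0],
], claw=0, force=25)

```text
t: 47.85
tcp_pos: [0.4344, -0.3545, -0.0252]
tool_rot: [-0.523, -0.476, 0.524, -0.475]
force: [-1.0, 1.6, 4.0]
finger_gap: 0.734
```

Emit:
play_rows([
  [-0.005, 0, 0, 0],
  [-0.015, 0, 0, 0],
  [-0.03, 0, 0, 0],
  [-0.05, 0, 0, 0],
  [-0.08, 0, 0, 0],
  [-0.11, 0, 0, 0],
  [-0.135, 0, 0, 0],
  [-0.14, 0, 0, 0],
  [-0.14, 0, 0, 0],
])

```text
t: 48.75
tcp_pos: [0.4351, -0.355, 0.1163]
tool_rot: [-0.523, -0.475, 0.524, -0.476]
force: [-0.6, 0.0, -1.3]
finger_gap: 0.74
```

Run:
```python
from h import *
S=manip.sense();print(S["force"],S["finger_gap"])
s=snapshot("top"); intub(s)
go([*tubw(-.056,-.038),.114],-5.25)
```

```text
[-0.59090084  0.03806748 -1.28769082] 0.740129208234973
in tub: [0.0566 0.0048] [ 41  21 564] z 0.0579
in tub: [-0.0376  0.0414] [ 20  20 316] z 0.0585
tool x-> [-0.002  0.    -1.   ] y-> [ 0.995 -0.096 -0.002] jaw -5.5 tcp [ 0.4344 -0.3543  0.115 ]
SHIFT m [ 0.0011 -0.0462 -0.5456] spin -0.3 (q6 -45)
```

Emit:
play_rows([
  [0, -0.002, -0.02, 0],
  [0, -0.005, -0.055, 0],
  [0, -0.008, -0.095, 0],
  [0, -0.012, -0.14, 0],
  [0, -0.016, -0.185, 0],
  [0, -0.02, -0.23, 0],
  [0, -0.023, -0.275, 0],
  [0, -0.027, -0.32, 0],
  [0, -0.031, -0.365, 0],
  [0, -0.035, -0.41, 0],
  [0, -0.039, -0.455, 0],
  [0, -0.042, -0.495, 0],
  [0, -0.045, -0.525, 0],
  [0, -0.046, -0.54, 0],
  [0, -0.046, -0.5456, 0],
  [0, -0.046, -0.5456, 0],
  [0, -0.046, -0.5456, 0],
])

```text
t: 50.5
tcp_pos: [0.4404, 0.1924, 0.1144]
tool_rot: [-0.523, -0.476, 0.525, -0.475]
force: [-1.1, 0.4, -0.7]
finger_gap: 0.738
```

Run:
```python
from h import *
S=manip.sense();print(S["force"],S["finger_gap"])
pic(21)
go([*tubw(-.056,-.038),.015],-5.25)
```

```text
[-1.13712169  0.35084715 -0.72841322] 0.7375322829361481
tool x-> [-0.003 -0.    -1.   ] y-> [ 0.995 -0.097 -0.003] jaw -5.6 tcp [0.4407 0.1922 0.1148]
SHIFT m [ 0.0998  0.0002 -0.0011] spin -0.3 (q6 16)
```

View pics/scene21.png

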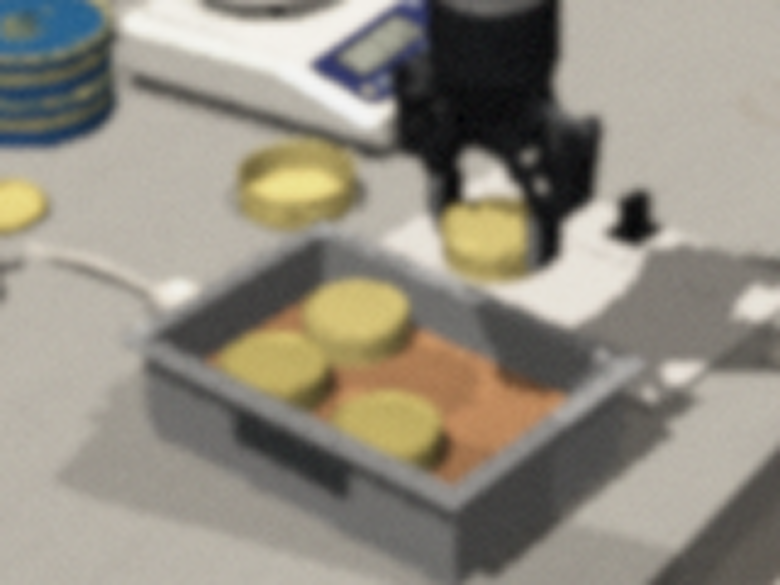

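The near right place is free and the shifted tin (about 390,430) is out of the way. Lowering.

Emit:
play_rows([
  [0.02, 0, -0.001, 0],
  [0.045, 0, -0.001, 0],
  [0.065, 0, -0.001, 0],
  [0.08, 0, -0.001, 0],
  [0.091, 0, -0.001, 0],
  [0.097, 0, -0.001, 0],
  [0.1, 0, -0.001, 0],
  [0.1, 0, -0.001, 0],
])

```text
t: 51.4
tcp_pos: [0.4408, 0.193, 0.0148]
tool_rot: [-0.523, -0.476, 0.525, -0.474]
force: [-0.8, 0.7, -1.8]
finger_gap: 0.735
```

Emit:
play_rows([
  [0.001, 0, 0, 0],
  [0.002, 0, 0, 0],
  [0.003, 0, 0, 0],
  [0.004, 0, 0, 0],
  [0.004, 0, 0, 0],
])

```text
t: 51.9
tcp_pos: [0.441, 0.1931, 0.011]
tool_rot: [-0.523, -0.475, 0.524, -0.474]
force: [0.2, 0.1, 1.4]
finger_gap: 0.744
```

Emit:
play_rows([
  [0, 0, 0, 0],
  [0, 0, 0, 0],
  [0, 0, 0, 0],
  [-0.01, 0, 0, 0],
  [-0.03, 0, 0, 0],
  [-0.06, 0, 0, 0],
  [-0.1, 0, 0, 0],
  [-0.1, 0, 0, 0],
  [-0.1, 0, 0, 0],
], claw=88)

```text
t: 52.8
tcp_pos: [0.4417, 0.1932, 0.1123]
tool_rot: [0.524, 0.475, -0.523, 0.475]
force: [-0.2, -0.1, -0.7]
finger_gap: 0.878
```

Emit:
play_rows([
  [0, 0.01, 0.03, 0],
  [0, 0.025, 0.07, 0],
  [0, 0.045, 0.12, 0],
  [0, 0.065, 0.17, 0],
  [0, 0.08, 0.22, 0],
  [0, 0.09, 0.25, 0],
  [0, 0.09, 0.25, 0],
  [0, 0.09, 0.25, 0],
])

```text
t: 53.6
tcp_pos: [0.5057, -0.0649, 0.1109]
tool_rot: [-0.524, -0.475, 0.525, -0.473]
force: [-0.2, 0.2, 0.0]
finger_gap: 0.88
```

Run:
```python
from h import *
pic(22,box=(180,300,200,360)); s=np.load("top22.npz"); intub(s); goldtins(s)
W=world(s); g=s["image"].min(-1)
k=(g<45)&(abs(W[...,0]-.495)<.04)&(abs(W[...,1]+.06)<.05)&(W[...,2]<.06)
print(k.sum(), np.median(W[k],0))
s=np.load("scene22.npz"); W=world(s); g=s["image"].min(-1)
k=(g<50)&(abs(W[...,0]-.495)<.04)&(abs(W[...,1]+.06)<.05)&(W[...,2]<.05)&(W[...,2]>.018)
print("pull scene",k.sum(),np.percentile(W[k],[3,50,97],axis=0))
print(manip.sense()["tcp_pos"])
```

```text
in tub: [0.0563 0.0013] [ 41  21 630] z 0.0581
in tub: [-0.0377  0.0415] [ 20  20 320] z 0.058
in tub: [-0.0545 -0.0383] [ 19  20 300] z 0.0584
px [266.9 164.6] [ 23  23 402] depth z 0.0031 xy [0.7246 0.0226 0.022 ]
px [208.  212.2] [ 41  21 658] depth z 0.058 xy [0.5571 0.2307 0.022 ]
px [194.  238.4] [ 20  21 336] depth z 0.0577 xy [0.4652 0.2796 0.022 ]
px [216.1 245.2] [ 20  20 323] depth z 0.0582 xy [0.4408 0.2015 0.022 ]
0 [nan nan nan]
pull scene 29 [[ 0.48644952 -0.06270091  0.01914376]
 [ 0.49024113 -0.05440214  0.02837643]
 [ 0.49474443 -0.04458028  0.04127444]]
[ 0.5053105  -0.06309255  0.11121766]
  return _methods._mean(a, axis=axis, dtype=dtype,
  ret = um.true_divide(
```

View pics/scene22.png

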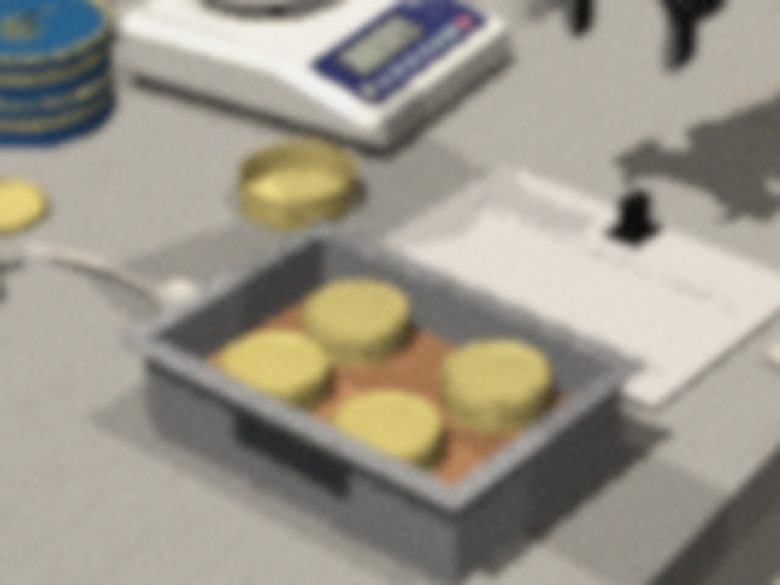

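View pics/top22.png

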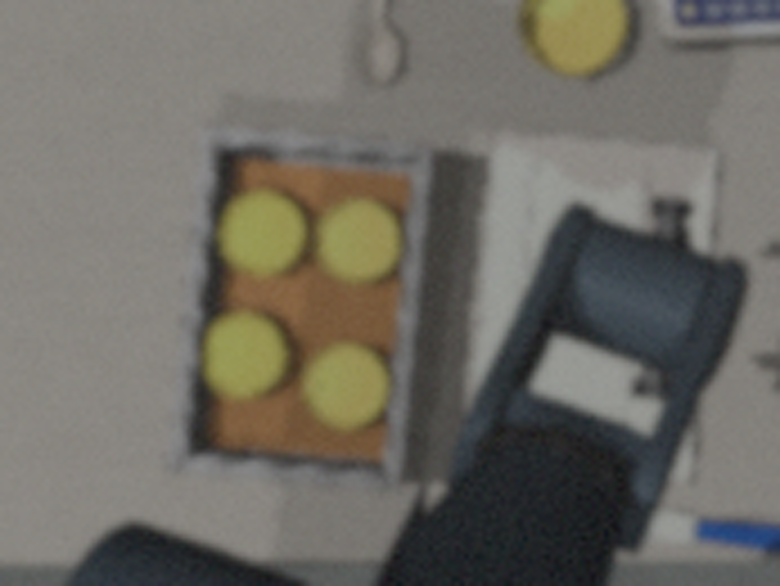

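All four tins lie flat side by side. Now measuring the lid on the table, comparing its pull against the first (seated) picture by the same method.

Run:
```python
from h import *
def pull(n,tag,c,dz):
    s=np.load(f"{n}{tag}.npz"); W=world(s); g=s["image"].min(-1)
    k=(g<50)&(abs(W[...,0]-c[0])<.03)&(abs(W[...,1]-c[1])<.03)&(W[...,2]<.05+dz)&(W[...,2]>.018+dz)
    if k.sum()<8: print(n,tag,"few",k.sum()); return
    v,u=np.nonzero(k)
    print(n,tag,k.sum(),np.percentile(W[k],[3,50,97],axis=0).round(4).tolist(),"px",u.mean().round(1),v.mean().round(1),"ray",ray(s,u.mean(),v.mean(),.029+dz).round(4))
pull("scene",0,(.495,.16),.065); pull("top",0,(.495,.16),.065)
for t in (11,15,19,21,22): pull("scene",t,(.493,-.056),0); pull("top",t,(.493,-.056),0)
# lid edges on table
for t in (9,10,13,20,22,8,12):
    s=np.load(f"top{t}.npz"); im=s["image"]; g=im.astype(float).min(-1)
    def cross(a,lvl):
        i=np.nonzero(a<lvl)[0]
        return np.nan if len(i)==0 or i[0]==0 else i[0]-1+(a[i[0]-1]-lvl)/(a[i[0]-1]-a[i[0]])
cv2.imwrite("pics/t20b.png",cv2.resize(np.load("top20.npz")["image"][170:290,220:360],None,fx=5,fy=5))
```

```text
scene 0 43 [[0.4847, 0.1564, 0.0838], [0.4887, 0.1665, 0.0956], [0.4935, 0.1758, 0.1044]] px 292.4 236.4 ray [0.4901 0.1652 0.094 ]
top 0 27 [[0.4909, 0.1486, 0.0866], [0.4945, 0.1562, 0.104], [0.5012, 0.1669, 0.1113]] px 224.4 229.6 ray [0.4959 0.1581 0.094 ]
scene 11 28 [[0.4864, -0.0647, 0.0194], [0.4895, -0.0501, 0.0302], [0.4929, -0.0428, 0.0402]] px 329.6 223.5 ray [ 0.4906 -0.0525  0.029 ]
top 11 28 [[0.4919, -0.07, 0.0276], [0.4962, -0.0594, 0.0373], [0.5031, -0.0484, 0.0471]] px 289.8 228.7 ray [ 0.4972 -0.0583  0.029 ]
scene 15 30 [[0.4865, -0.0629, 0.019], [0.4901, -0.0507, 0.0285], [0.4964, -0.0416, 0.0404]] px 329.5 223.8 ray [ 0.4903 -0.051   0.029 ]
top 15 25 [[0.4915, -0.0698, 0.021], [0.4962, -0.0599, 0.0385], [0.5031, -0.0515, 0.0444]] px 290.2 228.7 ray [ 0.4971 -0.0597  0.029 ]
scene 19 34 [[0.4857, -0.0647, 0.019], [0.4905, -0.0488, 0.03], [0.4988, -0.0408, 0.0416]] px 329.3 223.5 ray [ 0.4917 -0.0519  0.029 ]
top 19 29 [[0.4926, -0.0703, 0.0184], [0.4995, -0.0599, 0.0397], [0.5037, -0.0493, 0.0456]] px 290.1 228.4 ray [ 0.498  -0.0595  0.029 ]
scene 21 28 [[0.4872, -0.0643, 0.0195], [0.4902, -0.0509, 0.0278], [0.4942, -0.0415, 0.0397]] px 329.6 223.5 ray [ 0.4906 -0.0525  0.029 ]
top 21 23 [[0.4914, -0.0702, 0.0264], [0.4962, -0.0601, 0.0392], [0.5031, -0.053, 0.046]] px 290.3 228.6 ray [ 0.4975 -0.0602  0.029 ]
scene 22 29 [[0.4864, -0.0627, 0.0191], [0.4902, -0.0544, 0.0284], [0.4947, -0.0446, 0.0413]] px 329.8 223.4 ray [ 0.4905 -0.0533  0.029 ]
top 22 few 0
```

View pics/t20b.png

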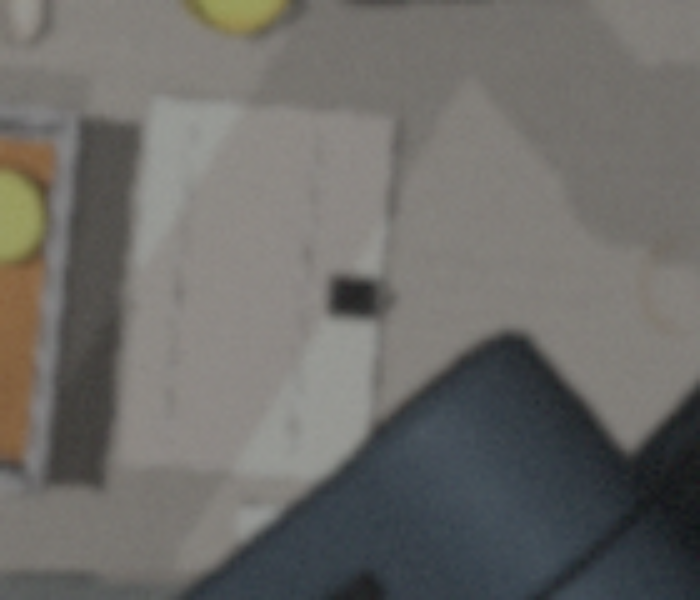

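Both cameras agree that the pull moved (+0.001, −0.218) m from seated to table. I'll grasp it fully and firmly, so the lid stays level, and carry it back by exactly that.

Run:
```python
from h import *
go([.494,-.056,-.006],-5.1)
```

```text
tool x-> [-0.003  0.002 -1.   ] y-> [ 0.995 -0.097 -0.003] jaw -5.6 tcp [ 0.5053 -0.0631  0.1112]
SHIFT m [ 0.1173 -0.0116 -0.0058] spin -0.5 (q6 -14)
```

Emit:
play_rows([
  [0.0, -0.0116, -0.0058, -0.5],
  [0.01, -0.0116, -0.0058, -0.5],
  [0.035, -0.0116, -0.0058, -0.5],
  [0.06, -0.0116, -0.0058, -0.5],
  [0.08, -0.0116, -0.0058, -0.5],
  [0.098, -0.0116, -0.0058, -0.5],
  [0.11, -0.0116, -0.0058, -0.5],
  [0.115, -0.0116, -0.0058, -0.5],
  [0.117, -0.0116, -0.0058, -0.5],
  [0.117, -0.0116, -0.0058, -0.5],
], claw=88)

```text
t: 54.7
tcp_pos: [0.4943, -0.0558, -0.0056]
tool_rot: [-0.521, -0.479, 0.522, -0.477]
force: [0.7, -0.6, -0.2]
finger_gap: 0.883
```

Emit:
play_rows([
  [0, 0, 0, 0],
  [0, 0, 0, 0],
  [0, 0, 0, 0],
  [0, 0, 0, 0],
  [0, 0, 0, 0],
  [0, 0, 0, 0],
  [0, 0, 0, 0],
  [0, 0, 0, 0],
  [0, 0, 0, 0],
  [0, 0, 0, 0],
], claw=0, force=60)

```text
t: 55.7
tcp_pos: [0.4946, -0.056, -0.0051]
tool_rot: [0.522, 0.478, -0.522, 0.477]
force: [-1.5, -1.2, 5.1]
finger_gap: 0.146
```

Run:
```python
from h import *
S=manip.sense();print(S["tcp_pos"],S["force"],S["finger_gap"])
lidplane(zl=(.003,.15),box=(.36,.64,-.1,.1))
```

```text
[ 0.49457757 -0.0559908  -0.00507911] [-1.53893713 -1.18620257  5.13725469] 0.14588499795395915
lid plane [0.001 0.003 0.008] 1803 0.0021 tilt 0.18 [ 0.368 -0.081  0.004] [0.627 0.091 0.013]
```

Emit:
play_rows([
  [-0.004, 0, 0, 0],
  [-0.012, 0, 0, 0],
  [-0.025, 0, 0, 0],
  [-0.045, 0, 0, 0],
  [-0.07, 0, 0, 0],
  [-0.09, 0, 0, 0],
  [-0.11, 0, 0, 0],
  [-0.12, 0, 0, 0],
  [-0.12, 0, 0, 0],
  [-0.12, 0, 0, 0],
])

```text
t: 56.75
tcp_pos: [0.4943, -0.056, 0.1148]
tool_rot: [-0.522, -0.478, 0.522, -0.477]
force: [-0.1, -0.4, -1.0]
finger_gap: 0.15
```

Run:
```python
from h import *
S=manip.sense();print(S["force"],S["finger_gap"])
lidplane(zl=(.08,.2),box=(.33,.68,-.13,.12))
go([.4936,.1618,.114],-5.25)
```

```text
[-0.07675007 -0.3788865  -1.00021371] 0.14964082792841307
lid plane [-0.001 -0.001  0.129] 2219 0.0018 tilt 0.11 [ 0.369 -0.078  0.124] [0.63  0.103 0.132]
tool x-> [-0.003  0.002 -1.   ] y-> [ 0.996 -0.088 -0.003] jaw -5.1 tcp [ 0.494  -0.0559  0.1144]
SHIFT m [ 0.0008 -0.0196 -0.2169] spin 0.2 (q6 -14)
```

Lid held level (0.1°). Carrying it back over the tub.

Emit:
play_rows([
  [0, -0.001, -0.01, 0],
  [0, -0.002, -0.025, 0],
  [0, -0.004, -0.045, 0],
  [0, -0.006, -0.065, 0],
  [0, -0.008, -0.085, 0],
  [0, -0.01, -0.105, 0],
  [0, -0.0115, -0.125, 0],
  [0, -0.0135, -0.145, 0],
  [0, -0.015, -0.165, 0],
  [0, -0.017, -0.185, 0],
  [0, -0.0185, -0.203, 0],
  [0, -0.0195, -0.212, 0],
  [0, -0.0196, -0.217, 0],
  [0, -0.0196, -0.217, 0],
  [0, -0.0196, -0.217, 0],
])

```text
t: 58.3
tcp_pos: [0.4935, 0.1616, 0.1146]
tool_rot: [-0.521, -0.479, 0.522, -0.476]
force: [-0.2, -0.3, -1.2]
finger_gap: 0.15
```

Run:
```python
from h import *
S=manip.sense();print(S["force"],S["finger_gap"])
lidplane(zl=(.09,.2)); pic(23)
go([.4936,.1618,.066],-5.2)
```

```text
[-0.16042851 -0.29939034 -1.15156811] 0.14981607958858262
lid plane [-0.004  0.001  0.13 ] 3028 0.0017 tilt 0.24 [0.368 0.139 0.124] [0.629 0.32  0.132]
tool x-> [-0.003  0.002 -1.   ] y-> [ 0.996 -0.089 -0.003] jaw -5.1 tcp [0.4937 0.1613 0.1148]
SHIFT m [ 0.0488  0.     -0.0004] spin 0.1 (q6 11)
```

View pics/scene23.png

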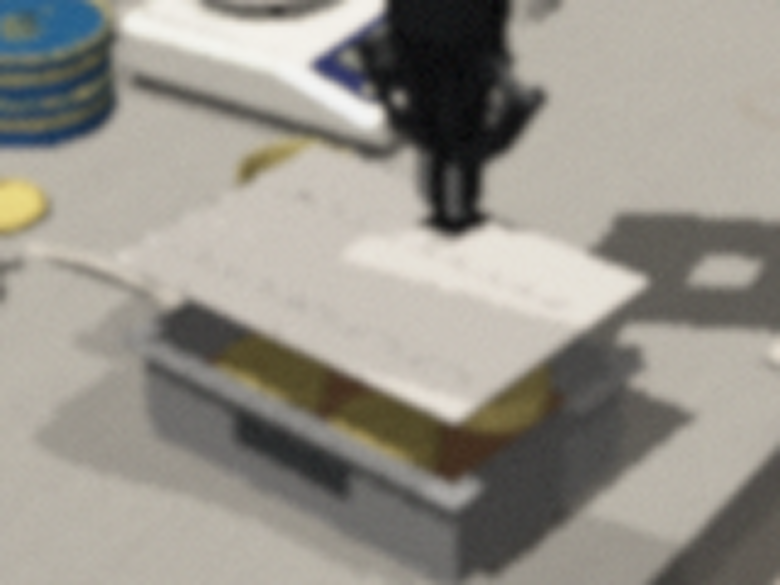

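Emit:
play_rows([
  [0.012, 0, 0, 0],
  [0.025, 0, 0, 0],
  [0.037, 0, 0, 0],
  [0.044, 0, 0, 0],
  [0.048, 0, 0, 0],
  [0.05, 0, 0, 0],
  [0.052, 0, 0, 0],
  [0.053, 0, 0, 0],
  [0.053, 0, 0, 0],
])

```text
t: 59.35
tcp_pos: [0.4937, 0.1614, 0.062]
tool_rot: [-0.522, -0.478, 0.522, -0.476]
force: [-0.6, 0.3, -1.5]
finger_gap: 0.145
```

Run:
```python
from h import *
S=manip.sense();print(S["force"],S["finger_gap"],S["tcp_pos"])
lidplane(zl=(.05,.15)); pic(24)
```

```text
[-0.57678513  0.32896876 -1.48440149] 0.14517030052846563 [0.49371473 0.1614263  0.06195699]
lid plane [-0.003 -0.002  0.077] 3113 0.0019 tilt 0.19 [0.369 0.139 0.071] [0.629 0.322 0.08 ]
```

View pics/scene24.png

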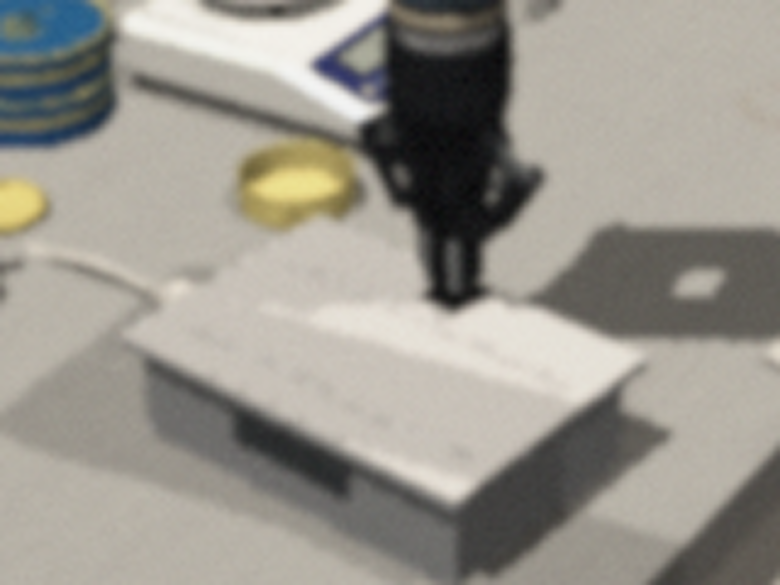

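Feet are inside with no contact force. Lowering the last 2 mm and releasing.

Emit:
play_rows([
  [0.001, 0, 0, 0],
  [0.002, 0, 0, 0],
  [0.0025, 0, 0, 0],
  [0.0025, 0, 0, 0],
])

```text
t: 59.9
tcp_pos: [0.4939, 0.1614, 0.0599]
tool_rot: [0.522, 0.478, -0.522, 0.476]
force: [0.2, 0.1, 3.1]
finger_gap: 0.145
```

Emit:
play_rows([
  [0, 0, 0, 0],
  [0, 0, 0, 0],
  [0, 0, 0, 0],
  [0, 0, 0, 0],
  [0, 0, 0, 0],
  [-0.015, 0, 0, 0],
  [-0.04, 0, 0, 0],
  [-0.07, 0, 0, 0],
  [-0.1, 0, 0, 0],
  [-0.1, 0, 0.05, 0],
  [-0.1, 0, 0.1, 0],
  [-0.1, 0, 0.15, 0],
  [-0.1, 0, 0.2, 0],
  [-0.1, 0, 0.25, 0],
  [-0.1, 0, 0.25, 0],
  [-0.1, 0, 0.25, 0],
], claw=60)

```text
t: 61.5
tcp_pos: [0.4714, -0.0888, 0.1594]
tool_rot: [0.523, 0.477, -0.523, 0.475]
force: [-0.3, 0.3, -0.0]
finger_gap: 0.599
```

Run:
```python
from h import *
S=manip.sense();print(S["force"],S["finger_gap"],S["tcp_pos"])
pic(25)
for t in (0,25):
    lidplane(tag=t,zl=(.05,.1))
    for n in ("scene","top"):
        s=np.load(f"{n}{t}.npz"); W=world(s); g=s["image"].min(-1)
        k=(g<50)&(abs(W[...,0]-.495)<.03)&(abs(W[...,1]-.16)<.03)&(W[...,2]<.115)&(W[...,2]>.083)
        v,u=np.nonzero(k); print(n,t,k.sum(),u.mean().round(2),v.mean().round(2),ray(s,u.mean(),v.mean(),.094).round(4))
goldtins(np.load("top25.npz"))
def edges(t):
    s=np.load(f"top{t}.npz"); W=world(s)
    k=(abs(W[...,0]-.5)<.17)&(W[...,1]>.11)&(W[...,1]<.35)&(W[...,2]>.055)&(W[...,2]<.085)
    k=cv2.morphologyEx(k.astype(np.uint8),cv2.MORPH_OPEN,np.ones((3,3))); v,u=np.nonzero(k)
    print("rect",t,cv2.minAreaRect((ray(s,u,v,.074)[:,:2]*1000).astype(np.float32)))
for t in (0,25,11): edges(t)
```

```text
[-0.27877731  0.25871518 -0.03684306] 0.5987721487373298 [ 0.4714175  -0.08884546  0.15938719]
lid plane [0.    0.002 0.073] 3097 0.0019 tilt 0.1 [0.369 0.14  0.069] [0.629 0.321 0.078]
scene 0 43 292.44 236.44 [0.4901 0.1652 0.094 ]
top 0 27 224.37 229.56 [0.4959 0.1581 0.094 ]
lid plane [-0.001  0.001  0.074] 3112 0.0019 tilt 0.05 [0.369 0.138 0.069] [0.629 0.32  0.078]
scene 25 45 292.87 236.11 [0.4901 0.163  0.094 ]
top 25 28 225.0 229.64 [0.4956 0.156  0.094 ]
px [266.8 164.6] [ 23  22 400] depth z 0.0031 xy [0.7245 0.023  0.022 ]
rect 0 ((502.9237060546875, 227.72354125976562), (181.549560546875, 264.7498474121094), 84.83146667480469)
rect 25 ((503.1026611328125, 226.5063018798828), (179.15724182128906, 264.174072265625), 84.83146667480469)
rect 11 ((503.0661926269531, 219.41595458984375), (164.82566833496094, 263.0868225097656), 84.7840805053711)
```

View pics/scene25.png

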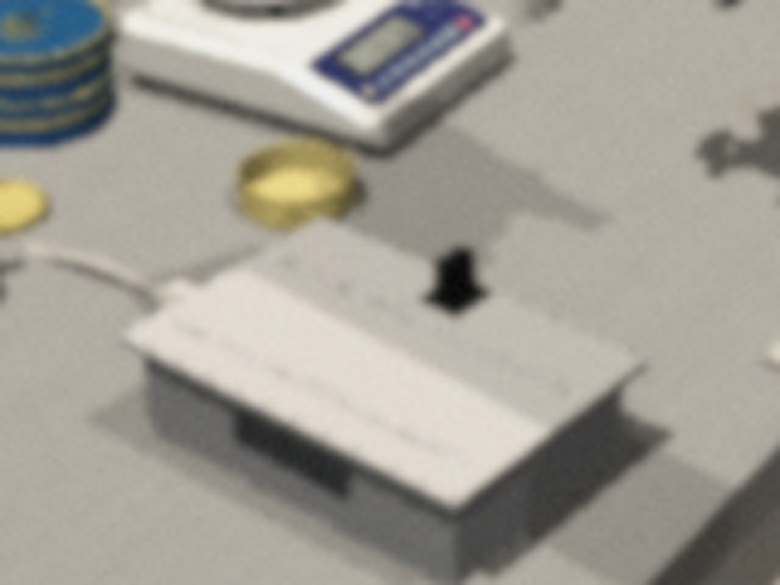

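View pics/top25.png

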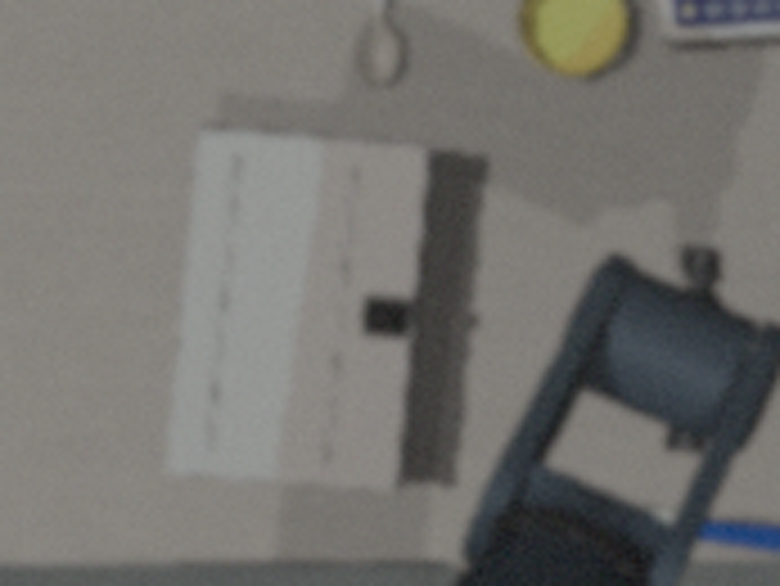

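The lid is seated level (0.05°, top at 74 mm), within 2 mm of where it first sat. The arm is clear. Handing in.

```bash
python3 -c "
from station import manip
print(manip.sign_off()); print(manip.sense()['t'])"
```

```text
the job is handed in; nothing more can be done
None
the job is handed in; nothing more can be done
```

I tipped the lid up by its pull, laid it flat on the table, set all four closed gold tins on the pads, and put the lid back on the rim. I handed in at about 61.5 s of the 192 s allowed; no verdict is reported.

**Last checks**
- **Lid:** it sits level (0.05°) with its upper face at 74 mm. Its pull is about 2 mm from where it was at the start.
- **Tins:** all four lay flat and side by side. Tin tops measured about 58 mm, which puts the pad pile at about 36 mm. I set each tin down with about 1.4 to 5.4 N.
- **Bystanders:** the open tin measured unmoved. The spoon looks unmoved in the pictures, but I did not measure it.

**What went wrong or disagreed**
- **Units slip:** I wrote the first move in millimetres instead of metres. The per-row limit clipped it and it did no harm.
- **TCP height:** the shut fingertips stood about 26 mm higher than the reported TCP, so my first grasp shut just above the pull. I corrected for this by camera and contact in every later grasp.
- **Tipping the lid:** a full grip lifted the lid level instead of tipping it. Easing the grip then dropped it back about 37 mm onto the tub, leaving it about 2° off. A small, light corner grip then tipped it 12.8° with its far edge on the rim.
- **Knocked tin:** one tin already in the tub was knocked about 16 mm during the run. It stayed within limits, so I left it there.
- **Camera disagreement:** the two cameras disagreed by 6 to 7 mm on absolute positions. I therefore put the lid back using measured shifts, on which they agreed.

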